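# Fetch the rear slide carrier from a crowded drip hook

## Robot

A 7-joint arm with a two-finger parallel gripper is mounted at the origin on the work surface. World frame = base frame: x ahead of the robot, y to its left, z up, the work surface at z = 0. Lengths are in m, angles in rad, forces in N, time in s.
With the tool pointing down it reaches from about 0.425 to 0.825 m from the base axis. Payload 3.6 kg.
Tool frame: the origin (TCP) lies where the fingers leave the gripper's body, on its centre line; the fingertips stand 84 mm ahead of it and the grasp point (between the pads) lies 65 mm ahead of it; z points along the fingers, y is the line along which they close (so a half turn about z gives the same grasp; the last joint's range is limited). The gripper opens to 93 mm and grips with 3 to 60 N. Pads are 15 mm wide; open, the fingers measure 128 mm over their backs; the gripper's body (75 mm by 188 mm) begins 65 mm behind the grasp point.
Start: joints at [1.081, 0.615, -0.013, 1.423, 0.008, 1.103, -0.04], TCP at [0.29, -0.582, 0.303] pointing down, gripper open.
Joint ranges: [-3.12, 3.12], [-0.3, 2.06], [-1.34, 1.32], [0.26, 2.42], [-1.36, 4.5], [0.01, 1.98], [-2.84, 2.84]. Speed limits (rad/s): [2.79, 2.79, 3.14, 3.14, 3.14, 3.14, 3.14].

## Interface

Orientations are given as a unit quaternion [w, x, y, z].
In Python, from station import readout, cams, workorder gives the robot as it stands.
- The arm moves only by the shell command python3 -m jog 'ROWS' [FORCE]. ROWS is JSON, a list of rows, each an object of numbers: "wx", "wy", "wz": the turn, a rotation vector about the world's x, y, z in rad; "tx", "ty", "tz": the shift along the world's x, y, z in mm; "fingers": the finger opening in mm, from 0 to 93. A call has 1 to 8 rows; each row is the pose to reach, as a shift and turn from the pose commanded when the call began; what a row does not reach only later rows make up. A row lasts 1/10 s, in which the tool goes at most 50 mm and 8.59 degrees, less where a joint would pass 70% of its speed; a pose out of reach is approached as far as the arm can. A call with a gripper value outside its range is refused whole. The fingers move at their own pace and stop on an object; FORCE is the grip in N (left out, the last holds). Time passes only in rows, so rows that repeat a pose let the fingers close. It gives the time, the measured TCP pose, the force, the opening and the grip force at its end, in the units of the state.
- readout.read_state(): the state, without advancing time (a new reading comes with each control period).
- cams.read_camera(name): name is "scene" or "top" or "wrist"; returns the picture (480x640x3 uint8, red, green, blue); there is no depth.
- cams.camera_model(name): a dict with "K" (3x3 intrinsics, pixels), "distortion" ([k1, k2, p1, p2, k3] as OpenCV has them; the pictures are not rectified), "extrinsics" (4x4, takes a point from world to camera coordinates). Camera axes: x right, y up, looking along -z (the intrinsics and any distortion apply to the point x, -y, -z); pixel columns grow to the right and rows downward; lengths in m; the calibration is good to about 2 mm. A picture is of the moment at which its call begins: read the wrist's pose just before it. camera_model takes no time and is no camera call; for the wrist camera it gives the pose at the moment of the call.
- workorder.close_job(): hands the job in; it is judged then, once.
Trained networks look in the newest picture that a camera, given by its name, has taken for a name from the list of things; names that differ only in an ending like _2 or _b are one class to them, and where a whole thing is asked for, a point or a joint stands for the part that bears it (a point fixed in the world has none). Each returns a list of dicts, best first, with "conf" (0 to 1); they miss things now and then, are a little off and sometimes report something else, mostly with a low value. They report only what shows in the picture. A call takes as long as a camera call.
- cams.boxes_of(camera, label): "centre" ([column, row] in pixels, amid what is visible of it).
- cams.landmark_of(camera, label): "centre" ([column, row] in pixels: a listed point, or the origin of a listed thing).
The state is a dict: "time_s": time; "qpos": joint angles; "dq": joint speeds; "joint_torque": joint torques, N m; "ee_pos": TCP position; "ee_rot": TCP orientation; "force": force on the tool from outside, world axes, zero at the start; "ft_torque": the same for the moment, N m; "finger_gap": finger opening in m; "grasp_force": force on a finger pad.
Only numpy, scipy, OpenCV 4.12 (cv2) and the standard library are available. Lean on these libraries where they do the work, as an engineer would, in place of code of your own. Each camera call takes 0.05 s, during which the arm holds its last target. There are 200 camera calls.

## Task

The blue slide carrier hangs at the back of the crowded hook: re-hang the white and the orange carrier on the spare hook, then take the blue one off and stand it in the green staining dish. Ease the eyes over the upturned hook ends by feel with a light hand (under 12 N), never forcing them, as the spare hook's rod has been knocked a little up or down; keep every carrier upright so that no slide falls out, and do not disturb the bottle, the jar and the slide box.

Things in the scene. Friction and masses are not known exactly. Their poses are not given: they have to be found in the camera images.
- full_stand_root (a point): The full hook: steel rod of 8 mm diameter in a 34 mm boss clamp on a retort stand (upright 12 mm thick, 246 mm tall; base plate 200 x 125 x 12 mm, reaching 170 mm to the tip side). Point: where rod axis and upright axis cross, 200 mm above the bench. The hook points along its -x, roughly to the robot; z up. Rod level. On it, 32 mm apart: white and orange in front (either order), blue at the rear.
- full_stand_tip (a point): Rounded top of the full hook's upturned end, which stands straight up, 8 mm thick, 138 mm out from the upright; this top is 18 mm above the rod axis, 14 mm above the rod's upper side. A carrier's 25 mm high eye clears the 22 mm tall end by only 3 mm: it is raised 14 to 17 mm from hanging (at 17 mm its lower edge meets the rod's underside) and drawn off level along -x.
- spare_stand_root (a point): The spare hook, empty: stand, rod and upturned end just like the full hook's, same point and axes. But its clamp was knocked: the rod tilts up or down by up to 2.6 degrees about this point, so its end is up to 6 mm higher or lower than on the full hook (sideways true). The tilt is not measured: feel for the top of the end. The clamp holds firm under gentle handling.
- white_carrier_center (a point): White plastic carrier with five slides, 0.11 to 0.2 kg, 148 mm tall. Point: its centre, 74 mm above its underside; z up, x through its thickness (along the rod), y across. Basket 26 (x) x 84 (y) mm, 34 tall; above it a bail and a stem 28 wide (y), 6 thick (x). Eye: hole through the stem along x, 16 wide, 25 high, its centre 33.5 mm above the point. Grip tab, 28 wide and high, centre 60 mm above the point.
- orange_carrier_center (a point): Orange carrier, in all else like the white one. Point: its centre, 74 mm above its underside.
- blue_carrier_center (a point): Blue carrier, in all else like the white one. Point: its centre, 74 mm above its underside. Goes into the green dish with its long side along the dish's long side, either way round.
- dish_in (a point): Green open staining dish, loose, 0.5 kg, outside 46 (x) x 104 (y) x 56 mm tall, walls and floor 4 mm, inside 38 x 96 mm. Point: centre of its inner floor, 4 mm above the bench; x short way, y long way, z up.
- stain_bottle: Amber stain bottle, 48 mm diameter, 85 mm tall, loose; origin at the centre of its underside. Not part of the job.
- coplin_jar: White open staining jar, 54 mm diameter, 85 mm tall, loose; origin at the centre of its underside. Not part of the job.
- slide_box: Grey slide box 85 x 55 x 32 mm, loose; origin at the centre of its underside. Not part of the job.

How it is judged:
On the way:
1. the white and the orange carrier hang, released, on the spare hook, with the blue one still hanging on its own hook (x of white_carrier_center in the frame of spare_stand_root between -0.138 and -0.022 m and y of white_carrier_center in the frame of spare_stand_root between -0.02 and 0.02 m and z of white_carrier_center in the frame of spare_stand_root between -0.052 and -0.032 m and angle between each of white_carrier_center, orange_carrier_center, blue_carrier_center's own z axis and vertical below 0.2 rad and x of orange_carrier_center in the frame of spare_stand_root between -0.138 and -0.022 m and y of orange_carrier_center in the frame of spare_stand_root between -0.02 and 0.02 m and z of orange_carrier_center in the frame of spare_stand_root between -0.052 and -0.032 m and x of blue_carrier_center in the frame of full_stand_root between -0.138 and -0.022 m and y of blue_carrier_center in the frame of full_stand_root between -0.02 and 0.02 m and z of blue_carrier_center in the frame of full_stand_root between -0.052 and -0.032 m and contact force between each of white_carrier, orange_carrier and the fingers below 0.1 N), for 0.2 s.
At the end, for the whole second after the job is handed in: The white and the orange carrier hang on the spare hook behind its upturned end (eye round the rod, within 12 degrees of upright); the blue carrier stands upright in the green dish, its underside on the dish floor (within 5 mm, within 7 degrees); all are released and at rest (x of white_carrier_center in the frame of spare_stand_root between -0.138 and -0.022 m and y of white_carrier_center in the frame of spare_stand_root between -0.02 and 0.02 m and z of white_carrier_center in the frame of spare_stand_root between -0.052 and -0.032 m and angle between each of white_carrier_center, orange_carrier_center's own z axis and vertical below 0.2 rad and x of orange_carrier_center in the frame of spare_stand_root between -0.138 and -0.022 m and y of orange_carrier_center in the frame of spare_stand_root between -0.02 and 0.02 m and z of orange_carrier_center in the frame of spare_stand_root between -0.052 and -0.032 m and x of blue_carrier_center in the frame of dish_in between -0.015 and 0.015 m and y of blue_carrier_center in the frame of dish_in between -0.015 and 0.015 m and z of blue_carrier_center in the frame of dish_in between 0.066 and 0.079 m and angle between blue_carrier_center's own z axis and vertical below 0.12 rad and angle between dish_in's own z axis and vertical below 0.1 rad and linear speed of each of white_carrier, orange_carrier, blue_carrier below 0.03 m/s); the robot touches nothing.
It fails at once if a carrier is forced over a hook's upturned end (over 12 N with its stem within 25 mm of the end) ((contact force between white_carrier and full_stand above 12 N and x of white_carrier_center in the frame of full_stand_root between -0.163 and -0.115 m) or (contact force between orange_carrier and full_stand above 12 N and x of orange_carrier_center in the frame of full_stand_root between -0.163 and -0.115 m) or (contact force between blue_carrier and full_stand above 12 N and x of blue_carrier_center in the frame of full_stand_root between -0.163 and -0.115 m) or (contact force between white_carrier and spare_stand above 12 N and x of white_carrier_center in the frame of spare_stand_root between -0.163 and -0.115 m) or (contact force between orange_carrier and spare_stand above 12 N and x of orange_carrier_center in the frame of spare_stand_root between -0.163 and -0.115 m) or (contact force between blue_carrier and spare_stand above 12 N and x of blue_carrier_center in the frame of spare_stand_root between -0.163 and -0.115 m)).
It fails at once if a carrier is banged or pressed hard against a hook or its stand (over 25 N) (contact force between any of white_carrier, orange_carrier, blue_carrier and full_stand above 25 N or contact force between any of white_carrier, orange_carrier, blue_carrier and spare_stand above 25 N).
It fails at once if a carrier is tipped by more than 35 degrees, so that slides fall out (angle between any of white_carrier_center, orange_carrier_center, blue_carrier_center's own z axis and vertical above 0.61 rad).
It fails at once if the bottle, the jar or the slide box is shifted by more than 20 mm or toppled (distance of any of stain_bottle, coplin_jar, slide_box from where it was at the start of the episode above 0.02 m or angle between any of stain_bottle, coplin_jar, slide_box's own z axis and vertical above 0.3 rad).
It also fails if it takes over 72 s, if anything falls off the work surface, if the arm or the gripper's body presses on something with over 40 N, if the wrist force passes 120 N, or if a joint passes its speed limit or range.

## Working session

There is one attempt and no reset: what is moved stays moved. The work goes in short steps, Python scripts to look and compute and a shell command to move; the robot and the scene stay as the last step left them, time stands still between calls to the robot, and variables do not carry over. Pictures are saved under pics/ and viewed, at most 10 in all, crops included, and the job is handed in when it is done.

```bash
ls; mkdir -p pics
cat > h.py <<'E'
import numpy as np, cv2
from station import readout, cams, workorder
def ray(cam,uv,m=None):
    m=m or cams.camera_model(cam); K=np.array(m["K"],float); d=np.array(m["distortion"],float); T=np.array(m["extrinsics"])
    p=cv2.undistortPoints(np.array([[uv]],float),K,d)[0,0]
    R=T[:3,:3]; v=R.T@np.array([p[0],-p[1],-1.]); return -R.T@T[:3,3], v/np.linalg.norm(v)
def tri(rs):
    A=np.zeros((3,3)); b=np.zeros(3)
    for o,v in rs:
        P=np.eye(3)-np.outer(v,v); A+=P; b+=P@o
    x=np.linalg.solve(A,b); return x,[np.linalg.norm((np.eye(3)-np.outer(v,v))@(x-o))*1e3 for o,v in rs]
def atz(r,z): o,v=r; return o+v*(z-o[2])/v[2]
def proj(cam,X,m=None):
    m=m or cams.camera_model(cam); K=np.array(m["K"],float); d=np.array(m["distortion"],float); T=np.array(m["extrinsics"])
    c=T[:3,:3]@np.array(X)+T[:3,3]; return cv2.projectPoints(np.array([[c[0],-c[1],-c[2]]]),np.zeros(3),np.zeros(3),K,d)[0][0,0]
E
python3 - <<'E'
from h import *
np.set_printoptions(precision=4,suppress=True)
N=["full_stand_root","full_stand_tip","spare_stand_root","white_carrier_center","orange_carrier_center","blue_carrier_center","dish_in","stain_bottle","coplin_jar","slide_box"]
im={c:cams.read_camera(c) for c in("scene","top")}
for c in im: cv2.imwrite(f"pics/{c}0.png",im[c][:,:,::-1])
for n in N:
    R=[]
    for c in im:
        l=cams.landmark_of(c,n)
        print(n,c,[(np.round(q["centre"],1).tolist(),round(q["conf"],2)) for q in l[:3]])
        if l: R.append(ray(c,l[0]["centre"]))
    if len(R)==2: print("   ",*tri(R))
for c in im: print(c,ray(c,[320,240]))
s=readout.read_state(); print(s["time_s"],s["ee_pos"],s["ee_rot"],s["force"],s["finger_gap"])
E
```

```text
pics
full_stand_root scene [([212.2, 171.4], 0.63)]
full_stand_root top [([427.0, 189.0], 0.67)]
    [ 0.662  -0.2536  0.1952] [np.float64(1.6775339359172807), np.float64(1.6775339359171626)]
full_stand_tip scene [([265.7, 144.6], 0.9)]
full_stand_tip top [([441.3, 247.3], 0.62), ([426.6, 207.5], 0.57)]
    [ 0.5214 -0.2781  0.2176] [np.float64(4.162815440581442), np.float64(4.162815440581481)]
spare_stand_root scene [([322.1, 301.5], 0.86)]
spare_stand_root top [([218.8, 191.2], 0.86)]
    [0.6509 0.2279 0.1972] [np.float64(1.039683632422414), np.float64(1.039683632422441)]
white_carrier_center scene []
white_carrier_center top [([425.7, 226.6], 0.9)]
orange_carrier_center scene [([257.0, 176.0], 0.77)]
orange_carrier_center top [([429.8, 236.7], 0.63)]
    [ 0.5519 -0.2695  0.1434] [np.float64(1.4934727696596777), np.float64(1.4934727696598862)]
blue_carrier_center scene [([230.7, 181.4], 0.87)]
blue_carrier_center top [([424.1, 212.1], 0.67)]
    [ 0.6167 -0.2571  0.153 ] [np.float64(5.786847937903761), np.float64(5.7868479379037865)]
dish_in scene [([345.0, 278.6], 0.71)]
dish_in
[... 232 characters left out ...]
  [0.6903 0.0226 0.0044] [np.float64(3.8537998481150235), np.float64(3.853799848114927)]
coplin_jar scene [([472.1, 385.6], 0.82)]
coplin_jar top [([180.1, 288.4], 0.87)]
    [ 0.4158  0.3732 -0.0117] [np.float64(2.477454802137155), np.float64(2.477454802137087)]
slide_box scene [([283.5, 189.5], 0.83)]
slide_box top [([464.0, 286.5], 0.95)]
    [ 0.4263 -0.3941 -0.0022] [np.float64(2.4951084385402527), np.float64(2.495108438540232)]
scene (array([0.9058, 0.6627, 0.7177]), array([-0.3912, -0.6808, -0.6193]))
top (array([ 0.4819, -0.0159,  1.3063]), array([ 0.052 ,  0.0081, -0.9986]))
1.1 [ 0.2902 -0.5816  0.3027] [-0.      0.9733  0.2294  0.    ] [-0.2905  0.7864 -0.1939] 0.09271096651341784
```

```bash
ls pics
```

```text
scene0.png
top0.png
```

View pics/scene0.png

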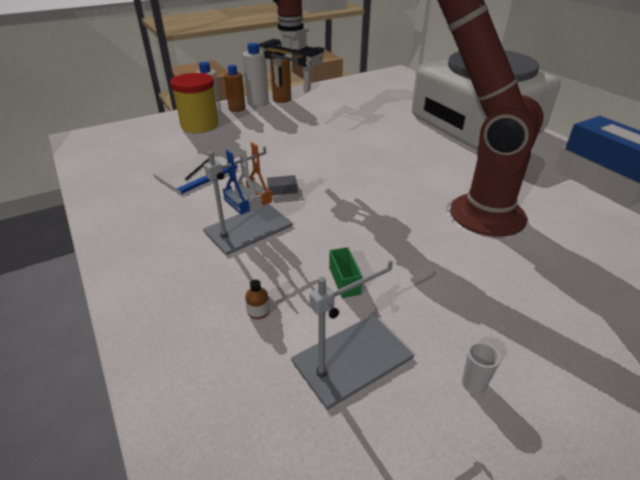

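View pics/top0.png

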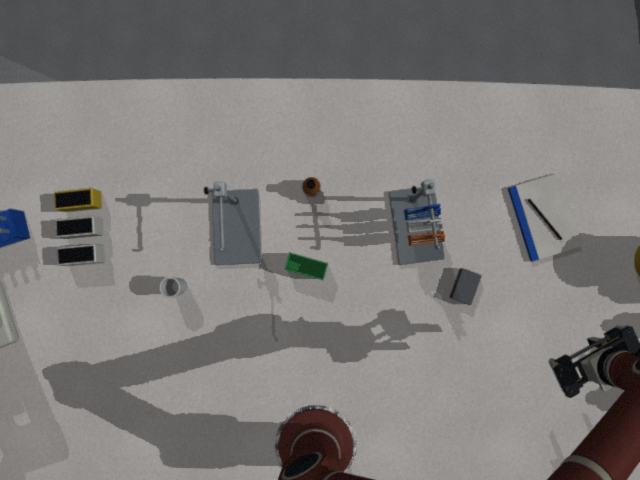

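The scene view shows both stands, the full hook with blue at the rear (235,180) and orange in front (258,172), the green dish at (345,272) and the spare tip at (390,265). In the top view the hooks are at (430,187)-(437,247) and (220,190)-(222,248). The order is orange, white, blue. I'll move in for closer views.

```bash
python3 -m jog '[{"tz":50,"tx":10,"ty":10},{"tz":100,"tx":40,"ty":50,"wz":-0.14},{"tz":130,"tx":70,"ty":90,"wz":-0.29},{"tz":147,"tx":100,"ty":130,"wz":-0.29},{"tz":147,"tx":130,"ty":165,"wz":-0.29},{"tz":147,"tx":155,"ty":205,"wz":-0.29},{"tz":147,"tx":180,"ty":240,"wz":-0.29},{"tz":147,"tx":190,"ty":270,"wz":-0.29}]'
cat > look.py <<'E'
import sys
from h import *
np.set_printoptions(precision=4,suppress=True)
tag=sys.argv[1]; names=sys.argv[2:]
import pickle
s=readout.read_state(); m=cams.camera_model("wrist"); im=cams.read_camera("wrist")
cv2.imwrite(f"pics/{tag}.png",im[:,:,::-1])
print(s["time_s"],s["ee_pos"],s["ee_rot"],"cam",ray("wrist",[320,240],m))
D={}
for n in names:
    l=cams.landmark_of("wrist",n); D[n]=l
    print(n,[(np.round(q["centre"],1).tolist(),round(q["conf"],2)) for q in l[:3]])
pickle.dump((m,D),open(f"{tag}.pkl","wb"))
E
python3 look.py w1 full_stand_root full_stand_tip white_carrier_center orange_carrier_center blue_carrier_center dish_in
```

```text
1.1 [ 0.2902 -0.5816  0.3027] [-0.      0.9733  0.2294  0.    ] cam (array([ 0.3479, -0.5532,  0.386 ]), array([-0.2158, -0.1043, -0.9709]))
full_stand_root []
full_stand_tip []
white_carrier_center []
orange_carrier_center []
blue_carrier_center []
dish_in []validation failed for argument at $[0]...
```

View pics/w1.png

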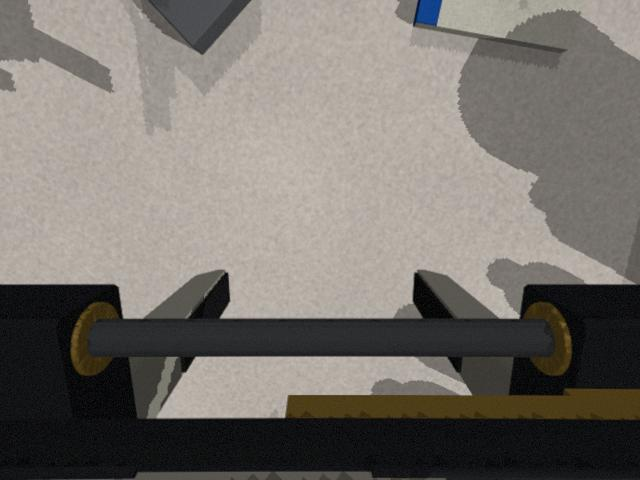

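The jog call was refused because its rows were incomplete, so the arm hasn't moved and the view shows only the bench. I'll give every key in each row.

```bash
python3 -m jog '[{"tx":10,"ty":10,"tz":40,"wx":0,"wy":0,"wz":0,"fingers":93},{"tx":40,"ty":50,"tz":80,"wx":0,"wy":0,"wz":-0.14,"fingers":93},{"tx":70,"ty":90,"tz":120,"wx":0,"wy":0,"wz":-0.29,"fingers":93},{"tx":100,"ty":130,"tz":147,"wx":0,"wy":0,"wz":-0.29,"fingers":93},{"tx":130,"ty":165,"tz":147,"wx":0,"wy":0,"wz":-0.29,"fingers":93},{"tx":155,"ty":205,"tz":147,"wx":0,"wy":0,"wz":-0.29,"fingers":93},{"tx":180,"ty":240,"tz":147,"wx":0,"wy":0,"wz":-0.29,"fingers":93},{"tx":190,"ty":270,"tz":147,"wx":0,"wy":0,"wz":-0.29,"fingers":93}]'
python3 look.py w1 full_stand_root full_stand_tip white_carrier_center orange_carrier_center blue_carrier_center dish_in
```

```text
time_s: 2.25
ee_pos: [0.4818, -0.3096, 0.45]
ee_rot: [0.0, 0.996, 0.087, 0.001]
force: [0.8, -0.8, 0.4]
finger_gap: 0.093
grasp_force: 0.0
2.25 [ 0.4818 -0.3096  0.45  ] [0.0002 0.9962 0.0868 0.0007] cam (array([ 0.5453, -0.299 ,  0.5333]), array([-0.2354, -0.0387, -0.9711]))
full_stand_root [([296.2, 5.8], 0.75)]
full_stand_tip [([287.5, 174.5], 0.57)]
white_carrier_center [([297.2, 110.5], 0.91)]
orange_carrier_center [([295.8, 144.0], 0.7)]
blue_carrier_center [([297.0, 75.6], 0.9), ([103.2, 5.8], 0.71)]
dish_in [([96.5, 159.8], 0.62)]
```

View pics/w1.png

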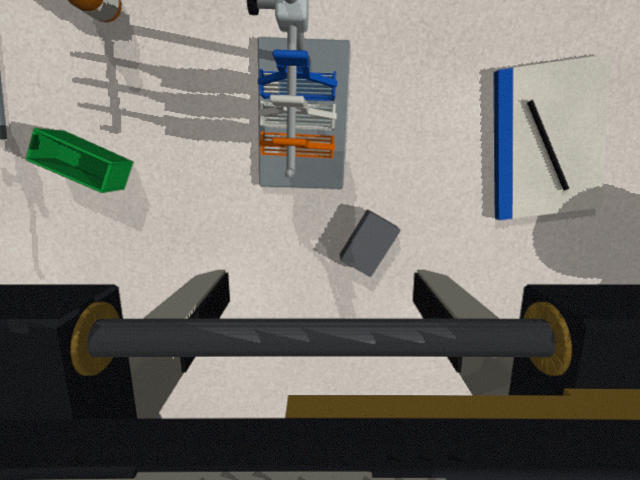

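The hook runs vertically in the image from the boss (291,10) to the tip (290,173). The blue tab is near (292,58), white (288,101), orange (290,142), the dish (80,160) and the box (370,243). Next are a second view from a lower, shifted place and a view of the spare hook.

```bash
python3 -m jog '[{"tx":0,"ty":40,"tz":-10,"wx":0,"wy":0,"wz":0,"fingers":93},{"tx":0,"ty":70,"tz":-10,"wx":0,"wy":0,"wz":0,"fingers":93},{"tx":0,"ty":70,"tz":-10,"wx":0,"wy":0,"wz":0,"fingers":93}]'
python3 look.py w2 full_stand_root full_stand_tip white_carrier_center orange_carrier_center blue_carrier_center dish_in
python3 -m jog '[{"tx":0,"ty":50,"tz":0,"wx":0,"wy":0,"wz":-0.1,"fingers":93},{"tx":0,"ty":100,"tz":0,"wx":0,"wy":0,"wz":-0.17,"fingers":93},{"tx":0,"ty":150,"tz":0,"wx":0,"wy":0,"wz":-0.17,"fingers":93},{"tx":0,"ty":200,"tz":0,"wx":0,"wy":0,"wz":-0.17,"fingers":93},{"tx":0,"ty":250,"tz":0,"wx":0,"wy":0,"wz":-0.17,"fingers":93},{"tx":0,"ty":300,"tz":0,"wx":0,"wy":0,"wz":-0.17,"fingers":93},{"tx":0,"ty":350,"tz":0,"wx":0,"wy":0,"wz":-0.17,"fingers":93},{"tx":0,"ty":370,"tz":0,"wx":0,"wy":0,"wz":-0.17,"fingers":93}]'
python3 look.py w3 spare_stand_root full_stand_tip dish_in coplin_jar
python3 -m jog '[{"tx":0,"ty":50,"tz":0,"wx":0,"wy":0,"wz":0,"fingers":93},{"tx":0,"ty":100,"tz":0,"wx":0,"wy":0,"wz":0,"fingers":93},{"tx":0,"ty":100,"tz":0,"wx":0,"wy":0,"wz":0,"fingers":93},{"tx":0,"ty":100,"tz":0,"wx":0,"wy":0,"wz":0,"fingers":93}]'
python3 look.py w4 spare_stand_root full_stand_tip dish_in
python3 - <<'E'
import cv2,numpy as np
a=[cv2.imread(f"pics/{n}.png") for n in("w1","w2","w3","w4")]
c=[a[0][0:200,200:400],a[1][0:200,300:500]]
cv2.imwrite("pics/c12.png",np.hstack([cv2.resize(x,(400,400),interpolation=cv2.INTER_CUBIC) for x in c]))
cv2.imwrite("pics/c34.png",np.vstack([x[0:300] for x in a[2:]]))
E
```

```text
time_s: 2.9
ee_pos: [0.4804, -0.2384, 0.4398]
ee_rot: [-0.002, 0.996, 0.089, 0.0]
force: [0.5, 0.0, 0.1]
finger_gap: 0.0928
grasp_force: 0.0
2.9 [ 0.4804 -0.2384  0.4398] [-0.0016  0.9961  0.0886  0.0003] cam (array([ 0.544 , -0.2278,  0.5231]), array([-0.2363, -0.0364, -0.971 ]))
full_stand_root [([378.6, 15.3], 0.65)]
full_stand_tip [([369.4, 185.7], 0.65)]
white_carrier_center [([369.2, 122.9], 0.95)]
orange_carrier_center [([364.3, 156.8], 0.63)]
blue_carrier_center [([369.7, 81.5], 0.63)]
dish_in [([142.4, 166.3], 0.78)]
time_s: 4.05
ee_pos: [0.4795, 0.1337, 0.4398]
ee_rot: [-0.002, 1.0, 0.005, -0.0]
force: [-0.0, 0.3, -0.2]
finger_gap: 0.0931
grasp_force: 0.0
4.05 [0.4795 0.1337 0.4398] [-0.0016  1.      0.0051 -0.0001] cam (array([0.5441, 0.1334, 0.523 ]), array([-0.2402,  0.0038, -0.9707]))
spare_stand_root [([210.8, 15.7], 0.86)]
full_stand_tip []
dish_in []
coplin_jar [([162.5, 235.0], 0.84)]
time_s: 4.7
ee_pos: [0.4808, 0.2273, 0.4394]
ee_rot: [0.001, 1.0, 0.001, -0.0]
force: [0.6, -0.2, 0.4]
finger_gap: 0.0931
grasp_force: 0.0
4.7 [0.4808 0.2273 0.4394] [ 0.0007  1.      0.0009 -0.0001] cam (array([0.5454, 0.2269, 0.5226]), array([-0.2402,  0.0012, -0.9707]))
spare_stand_root [([325.4, 19.2], 0.82)]
full_stand_tip []
dish_in [([456.0, 199.3], 0.94)]
```

View pics/c12.png

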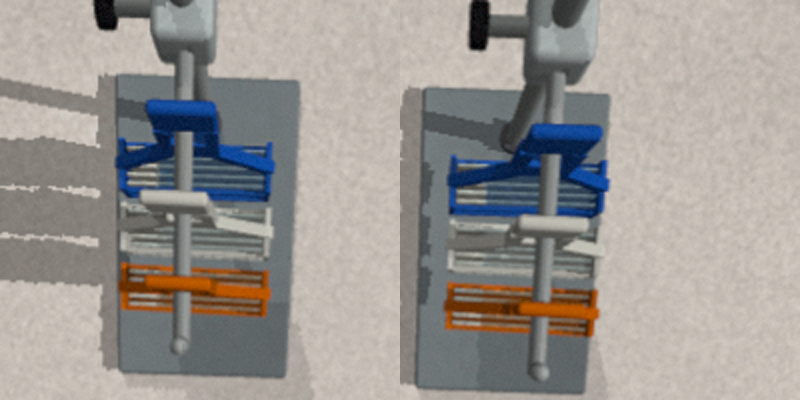

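View pics/c34.png

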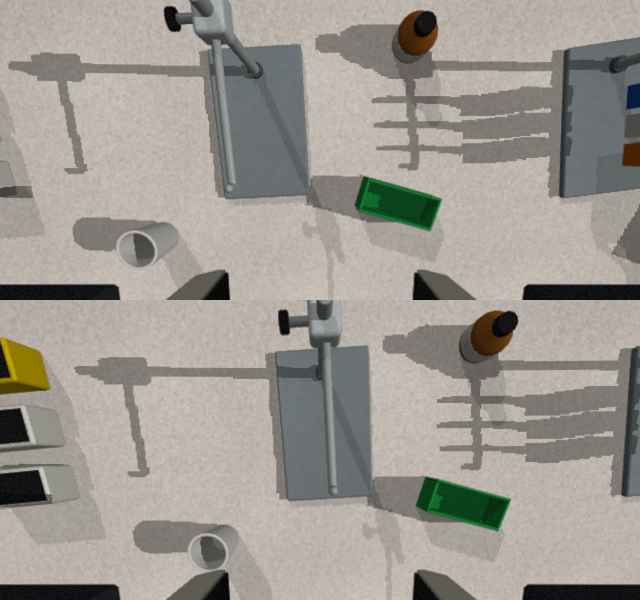

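The left crop shows the full tip at (180,344), equal to w1 (290,172), and in the right crop it is at w2 (370,185). The three tabs are clear in both. The lower picture shows the spare tip at w3 (230,187) and w4 (333,190), with the dish rim corners at w4 (427,177), (510,199), (502,230) and (417,203). I'll triangulate from these.

Run:
```python
from h import *
import pickle
np.set_printoptions(precision=4,suppress=True)
M={n:pickle.load(open(n+".pkl","rb"))[0] for n in("w1","w2","w3","w4")}
def t(name,**k): 
    rs=[ray("wrist" if c[0]=="w" else c,uv,M.get(c)) for c,uv in k.items()]
    x,e=tri(rs); print(name,x,np.round(e,1)); return x
ft=t("full tip",w1=(290,172),w2=(370,185))
ft2=t("full tip all",w1=(290,172),w2=(370,185),scene=(265.7,150))
t("orange top",w1=(289.75,141.5),w2=(377,154))
t("white top",w1=(287.75,100.5),w2=(376,113))
t("blue top",w1=(290.5,51),w2=(384,63.5))
t("full root",w1=(296.2,5.8),w2=(378.6,15.3)); t("full root scene/top/..",w1=(296.2,5.8),w2=(378.6,15.3),scene=(212.2,171.4),top=(427,189))
for n,uv in(("w1",(290,172)),("w2",(370,185))): print("tip@.218",n,atz(ray("wrist",uv,M[n]),.216))
for n,uv in(("w1",(289.75,141.5)),("w2",(377,154)),("w1",(287.75,100.5)),("w2",(376,113)),("w1",(290.5,51)),("w2",(384,63.5))): print("tab@.232",n,atz(ray("wrist",uv,M[n]),.232))
for n,uv in(("w1",(293,26)),("w2",(377,38)),("w3",(215,42)),("w4",(326,45))): print("rod near boss@.204",n,atz(ray("wrist",uv,M[n]),.203))
t("spare tip",w3=(230,187),w4=(333,190)); t("spare tip +scene",w3=(230,187),w4=(333,190),scene=(390,264))
t("spare root",w3=(210.8,15.7),w4=(325.4,19.2),scene=(322.1,301.5),top=(218.8,191.2))
for z in(.21,.216,.222):
  for n,uv in(("w3",(230,187)),("w4",(333,190)),("scene",(390,264))): print("stip",z,n,atz(ray("wrist" if n[0]=="w" else n,uv,M.get(n)),z))
for n,q in(("w3",[(364,177),(441,199),(433,230),(357,207)]),("w4",[(427,177),(510,199),(502,230),(417,203)])):
    P=np.array([atz(ray("wrist",u,M[n]),.056) for u in q]); e=P[1]-P[0]+P[2]-P[3]; print("dish",n,P.mean(0),"long ang",np.degrees(np.arctan2(e[1],e[0])),[round(np.linalg.norm(P[i]-P[i-1])*1e3,1) for i in range(4)])
t("dish_in",w4=(456,199.3),w2=(142.4,166.3),w1=(96.5,159.8))
```

```text
full tip [ 0.5252 -0.2741  0.212 ] [0.1 0.1]
full tip all [ 0.5233 -0.2737  0.205 ] [1.3 2.1 3.2]
orange top [ 0.5514 -0.2715  0.2313] [0.5 0.5]
white top [ 0.5829 -0.2646  0.2266] [0.1 0.1]
blue top [ 0.6179 -0.262   0.2335] [0.1 0.1]
full root [ 0.6673 -0.2551  0.1817] [0. 0.]
full root scene/top/.. [ 0.6624 -0.2549  0.1943] [1.9 0.8 1.2 2.4]
tip@.218 w1 [ 0.5253 -0.2744  0.216 ]
tip@.218 w2 [ 0.5256 -0.2735  0.216 ]
tab@.232 w1 [ 0.5509 -0.2716  0.232 ]
tab@.232 w2 [ 0.5519 -0.2714  0.232 ]
tab@.232 w1 [ 0.5822 -0.2652  0.232 ]
tab@.232 w2 [ 0.5823 -0.2639  0.232 ]
tab@.232 w1 [ 0.6184 -0.2619  0.232 ]
tab@.232 w2 [ 0.6181 -0.2622  0.232 ]
rod near boss@.204 w1 [ 0.6446 -0.2575  0.203 ]
rod near boss@.204 w2 [ 0.6432 -0.2557  0.203 ]
rod near boss@.204 w3 [0.6325 0.2232 0.203 ]
rod near boss@.204 w4 [0.6325 0.2227 0.203 ]
spare tip [0.514  0.2157 0.2085] [0.2 0.2]
spare tip +scene [0.5135 0.2162 0.2066] [0.5 0.6 0.8]
spare root [0.6519 0.2264 0.1982] [1.3 3.3 1.4 2.8]
stip 0.21 w3 [0.5143 0.2153 0.21  ]
stip 0.21 w4 [0.514  0.2158 0.21  ]
stip 0.21 scene [0.5154 0.2196 0.21  ]
stip 0.216 w3 [0.5149 0.2138 0.216 ]
stip 0.216 w4 [0.5146 0.216  0.216 ]
stip 0.216 scene [0.52   0.2249 0.216 ]
stip 0.222 w3 [0.5155 0.2122 0.222 ]
stip 0.222 w4 [0.5152 0.2162 0.222 ]
stip 0.222 scene [0.5246 0.2301 0.222 ]
dish w3 [0.4803 0.0298 0.056 ] long ang -105.62816709761094 [np.float64(40.7), np.float64(107.6), np.float64(43.0), np.float64(109.1)]
dish w4 [0.4821 0.0344 0.056 ] long ang -105.87891401211976 [np.float64(36.1), np.float64(116.3), np.float64(42.7), np.float64(123.7)]
dish_in [0.4799 0.0257 0.004 ] [0.1 0.9 0.8]
```

```bash
python3 -m jog '[{"tx":15,"ty":-6,"tz":-40,"wx":0,"wy":0,"wz":0,"fingers":0},{"tx":33,"ty":-12,"tz":-80,"wx":0,"wy":0,"wz":0,"fingers":0},{"tx":33,"ty":-12,"tz":-110,"wx":0,"wy":0,"wz":0,"fingers":0},{"tx":33,"ty":-12,"tz":-125,"wx":0,"wy":0,"wz":0,"fingers":0},{"tx":33,"ty":-12,"tz":-130,"wx":0,"wy":0,"wz":0,"fingers":0},{"tx":33,"ty":-12,"tz":-130,"wx":0,"wy":0,"wz":0,"fingers":0}]' 10
for i in 1 ; do python3 -m jog '[{"tx":0,"ty":0,"tz":-1,"wx":0,"wy":0,"wz":0,"fingers":0},{"tx":0,"ty":0,"tz":-1.5,"wx":0,"wy":0,"wz":0,"fingers":0}]' | egrep 'ee_pos|force|gap'; done
python3 -m jog '[{"tx":0,"ty":0,"tz":-1,"wx":0,"wy":0,"wz":0,"fingers":0},{"tx":0,"ty":0,"tz":-1.5,"wx":0,"wy":0,"wz":0,"fingers":0}]' | egrep 'ee_pos|force'
```

```text
time_s: 5.5
ee_pos: [0.5135, 0.2153, 0.3097]
ee_rot: [0.0, 1.0, 0.001, -0.0]
force: [0.4, 0.1, 0.4]
finger_gap: 0.0498
grasp_force: 0.0
ee_pos: [0.5137, 0.2165, 0.3096]
force: [0.1, -0.1, -1.3]
finger_gap: 0.0334
grasp_force: 0.0
ee_pos: [0.5133, 0.2165, 0.3072]
force: [0.2, -0.2, 0.8]
grasp_force: 0.0
```

```bash
python3 -m jog '[{"tx":0,"ty":0,"tz":0,"wx":0,"wy":0,"wz":0,"fingers":0},{"tx":0,"ty":0,"tz":0,"wx":0,"wy":0,"wz":0,"fingers":0},{"tx":0,"ty":0,"tz":0,"wx":0,"wy":0,"wz":0,"fingers":0},{"tx":0,"ty":0,"tz":0,"wx":0,"wy":0,"wz":0,"fingers":0}]' | egrep 'ee_pos|force|gap'
python3 -m jog '[{"tx":0,"ty":0,"tz":-1,"wx":0,"wy":0,"wz":0,"fingers":0},{"tx":0,"ty":0,"tz":-1.5,"wx":0,"wy":0,"wz":0,"fingers":0}]' | egrep 'ee_pos|force'
python3 -m jog '[{"tx":0,"ty":0,"tz":-1,"wx":0,"wy":0,"wz":0,"fingers":0},{"tx":0,"ty":0,"tz":-1.5,"wx":0,"wy":0,"wz":0,"fingers":0}]' | egrep 'ee_pos|force'
```

```text
ee_pos: [0.5132, 0.2164, 0.3067]
force: [-0.5, 0.0, 0.7]
finger_gap: 0.0009
grasp_force: 0.0
ee_pos: [0.5132, 0.2164, 0.3051]
force: [0.1, -0.0, -0.2]
grasp_force: 0.0
ee_pos: [0.5131, 0.2164, 0.3036]
force: [-0.5, 0.7, -0.2]
grasp_force: 0.0
```

```bash
python3 -m jog '[{"tx":0,"ty":0,"tz":-1,"wx":0,"wy":0,"wz":0,"fingers":0},{"tx":0,"ty":0,"tz":-1,"wx":0,"wy":0,"wz":0,"fingers":0}]' | egrep 'ee_pos|^force'
python3 -m jog '[{"tx":0,"ty":0,"tz":-1,"wx":0,"wy":0,"wz":0,"fingers":0},{"tx":0,"ty":0,"tz":-1,"wx":0,"wy":0,"wz":0,"fingers":0}]' | egrep 'ee_pos|^force'
python3 -m jog '[{"tx":0,"ty":0,"tz":-1,"wx":0,"wy":0,"wz":0,"fingers":0},{"tx":0,"ty":0,"tz":-1,"wx":0,"wy":0,"wz":0,"fingers":0}]' | egrep 'ee_pos|^force'
```

```text
ee_pos: [0.5131, 0.2164, 0.3026]
force: [-0.5, -0.9, 1.7]
ee_pos: [0.5132, 0.2164, 0.3016]
force: [-0.0, -0.8, -0.8]
ee_pos: [0.5133, 0.2164, 0.3007]
force: [0.3, -0.1, -0.2]
```

```bash
python3 -m jog '[{"tx":0,"ty":0,"tz":-1,"wx":0,"wy":0,"wz":0,"fingers":0},{"tx":0,"ty":0,"tz":-1,"wx":0,"wy":0,"wz":0,"fingers":0}]' | egrep 'ee_pos|^force'
python3 -m jog '[{"tx":0,"ty":0,"tz":-1,"wx":0,"wy":0,"wz":0,"fingers":0},{"tx":0,"ty":0,"tz":-1,"wx":0,"wy":0,"wz":0,"fingers":0}]' | egrep 'ee_pos|^force'
python3 -m jog '[{"tx":0,"ty":0,"tz":-1,"wx":0,"wy":0,"wz":0,"fingers":0},{"tx":0,"ty":0,"tz":-1,"wx":0,"wy":0,"wz":0,"fingers":0}]' | egrep 'ee_pos|^force'
```

```text
ee_pos: [0.5133, 0.2165, 0.3003]
force: [-1.7, -0.7, 3.6]
ee_pos: [0.5133, 0.2165, 0.3001]
force: [-1.2, -1.1, 7.7]
ee_pos: [0.5133, 0.2165, 0.2999]
force: [-2.2, -2.0, 11.2]
```

```bash
python3 -m jog '[{"tx":0,"ty":0,"tz":50,"wx":0,"wy":0,"wz":0,"fingers":0},{"tx":0,"ty":-40,"tz":70,"wx":0,"wy":0,"wz":0,"fingers":0},{"tx":0,"ty":-90,"tz":70,"wx":0,"wy":0,"wz":0,"fingers":0},{"tx":0,"ty":-140,"tz":70,"wx":0,"wy":0,"wz":0,"fingers":0},{"tx":0,"ty":-190,"tz":70,"wx":0,"wy":0,"wz":0,"fingers":0},{"tx":0,"ty":-240,"tz":70,"wx":0,"wy":0,"wz":0,"fingers":0},{"tx":0,"ty":-290,"tz":70,"wx":0,"wy":0,"wz":0,"fingers":0},{"tx":0,"ty":-340,"tz":70,"wx":0,"wy":0,"wz":0,"fingers":0}]' | egrep 'ee_pos|^force'
python3 -m jog '[{"tx":4,"ty":-50,"tz":0,"wx":0,"wy":0,"wz":0.07,"fingers":0},{"tx":8,"ty":-100,"tz":0,"wx":0,"wy":0,"wz":0.142,"fingers":0},{"tx":12,"ty":-150,"tz":0,"wx":0,"wy":0,"wz":0.142,"fingers":0},{"tx":12,"ty":-150,"tz":-30,"wx":0,"wy":0,"wz":0.142,"fingers":0},{"tx":12,"ty":-150,"tz":-55,"wx":0,"wy":0,"wz":0.142,"fingers":0},{"tx":12,"ty":-150,"tz":-60,"wx":0,"wy":0,"wz":0.142,"fingers":0},{"tx":12,"ty":-150,"tz":-60,"wx":0,"wy":0,"wz":0.142,"fingers":0}]' | egrep 'ee_pos|^force|ee_rot'
```

```text
ee_pos: [0.5128, -0.1255, 0.3676]
force: [1.4, 0.7, -0.5]
ee_pos: [0.525, -0.2732, 0.3069]
ee_rot: [-0.001, 0.997, 0.073, -0.001]
force: [0.5, -0.5, 0.8]
```

```bash
python3 -m jog '[{"tx":0,"ty":0,"tz":-1.5,"wx":0,"wy":0,"wz":0,"fingers":0},{"tx":0,"ty":0,"tz":-2.5,"wx":0,"wy":0,"wz":0,"fingers":0},{"tx":0,"ty":0,"tz":-2.5,"wx":0,"wy":0,"wz":0,"fingers":0}]' | egrep 'ee_pos|^force'
python3 -m jog '[{"tx":0,"ty":0,"tz":-1,"wx":0,"wy":0,"wz":0,"fingers":0},{"tx":0,"ty":0,"tz":-1,"wx":0,"wy":0,"wz":0,"fingers":0}]' | egrep 'ee_pos|^force'
python3 -m jog '[{"tx":0,"ty":0,"tz":-1,"wx":0,"wy":0,"wz":0,"fingers":0},{"tx":0,"ty":0,"tz":-1,"wx":0,"wy":0,"wz":0,"fingers":0}]' | egrep 'ee_pos|^force'
python3 -m jog '[{"tx":0,"ty":0,"tz":-1,"wx":0,"wy":0,"wz":0,"fingers":0},{"tx":0,"ty":0,"tz":-1,"wx":0,"wy":0,"wz":0,"fingers":0}]' | egrep 'ee_pos|^force'
```

```text
ee_pos: [0.5256, -0.2735, 0.3063]
force: [-0.5, -0.4, 0.2]
ee_pos: [0.5253, -0.2735, 0.3045]
force: [0.3, -0.1, -0.8]
ee_pos: [0.5251, -0.2736, 0.3031]
force: [-0.2, -0.4, -0.3]
ee_pos: [0.5253, -0.2737, 0.3023]
force: [-0.1, -0.6, 0.1]
```

```bash
python3 -m jog '[{"tx":0,"ty":0,"tz":-1,"wx":0,"wy":0,"wz":0,"fingers":0},{"tx":0,"ty":0,"tz":-1,"wx":0,"wy":0,"wz":0,"fingers":0}]' | egrep 'ee_pos|^force'
python3 -m jog '[{"tx":0,"ty":0,"tz":-1,"wx":0,"wy":0,"wz":0,"fingers":0},{"tx":0,"ty":0,"tz":-1,"wx":0,"wy":0,"wz":0,"fingers":0}]' | egrep 'ee_pos|^force'
```

```text
ee_pos: [0.5253, -0.2736, 0.302]
force: [-0.6, 0.1, 3.6]
ee_pos: [0.5253, -0.2737, 0.3018]
force: [-1.3, 1.0, 8.2]
```

```bash
python3 -m jog '[{"tx":0,"ty":0,"tz":30,"wx":0,"wy":0,"wz":0,"fingers":60},{"tx":13,"ty":2,"tz":50,"wx":0,"wy":0,"wz":0,"fingers":60},{"tx":26,"ty":3,"tz":50,"wx":0,"wy":0,"wz":0,"fingers":60},{"tx":26,"ty":3,"tz":50,"wx":0,"wy":0,"wz":0,"fingers":60},{"tx":26,"ty":3,"tz":50,"wx":0,"wy":0,"wz":0,"fingers":60},{"tx":26,"ty":3,"tz":40,"wx":0,"wy":0,"wz":0,"fingers":60},{"tx":26,"ty":3,"tz":20,"wx":0,"wy":0,"wz":0,"fingers":60},{"tx":26,"ty":3,"tz":0,"wx":0,"wy":0,"wz":0,"fingers":60}]' 25| egrep 'ee_pos|^force|gap'
python3 -m jog '[{"tx":0,"ty":0,"tz":-10,"wx":0,"wy":0,"wz":0,"fingers":50},{"tx":0,"ty":0,"tz":-15,"wx":0,"wy":0,"wz":0,"fingers":40},{"tx":0,"ty":0,"tz":-15,"wx":0,"wy":0,"wz":0,"fingers":34},{"tx":0,"ty":0,"tz":-15,"wx":0,"wy":0,"wz":0,"fingers":20},{"tx":0,"ty":0,"tz":-15,"wx":0,"wy":0,"wz":0,"fingers":20},{"tx":0,"ty":0,"tz":-15,"wx":0,"wy":0,"wz":0,"fingers":20},{"tx":0,"ty":0,"tz":-15,"wx":0,"wy":0,"wz":0,"fingers":20}]' 25
python3 look.py w5 full_stand_tip
```

```text
ee_pos: [0.5502, -0.2709, 0.2988]
force: [-0.8, 0.3, -0.2]
finger_gap: 0.0581
time_s: 12.2
ee_pos: [0.5516, -0.2707, 0.2861]
ee_rot: [0.0, 0.997, 0.072, 0.001]
force: [0.6, -0.2, 1.4]
finger_gap: 0.0275
grasp_force: 24.9
12.2 [ 0.5516 -0.2707  0.2861] [0.0004 0.9974 0.0724 0.0008] cam (array([ 0.6154, -0.2619,  0.3694]), array([-0.2362, -0.0323, -0.9712]))
full_stand_tip []
```

View pics/w5.png

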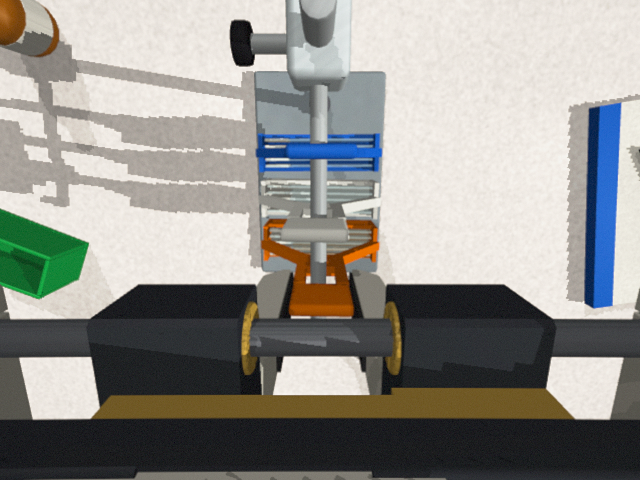

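Orange is gripped between the pads at (322,298), in line with the rod. I'll lift it 15.5 mm and check.

```bash
python3 -m jog '[{"tx":0,"ty":0,"tz":0,"wx":0,"wy":0,"wz":0,"fingers":20},{"tx":0,"ty":0,"tz":0,"wx":0,"wy":0,"wz":0,"fingers":20}]' | egrep 'ee_pos|^force'
python3 -m jog '[{"tx":0,"ty":0,"tz":5,"wx":0,"wy":0,"wz":0,"fingers":20},{"tx":0,"ty":0,"tz":10,"wx":0,"wy":0,"wz":0,"fingers":20},{"tx":0,"ty":0,"tz":14,"wx":0,"wy":0,"wz":0,"fingers":20},{"tx":0,"ty":0,"tz":14,"wx":0,"wy":0,"wz":0,"fingers":20},{"tx":0,"ty":0,"tz":14,"wx":0,"wy":0,"wz":0,"fingers":20}]' | egrep 'ee_pos|^force'
```

```text
ee_pos: [0.5516, -0.2707, 0.286]
force: [0.9, 0.4, 3.8]
ee_pos: [0.5511, -0.2706, 0.2991]
force: [0.2, 1.3, -1.2]
```

```bash
python3 -m jog '[{"tx":0,"ty":0,"tz":2.4,"wx":0,"wy":0,"wz":0,"fingers":20},{"tx":0,"ty":0,"tz":2.4,"wx":0,"wy":0,"wz":0,"fingers":20},{"tx":0,"ty":0,"tz":2.4,"wx":0,"wy":0,"wz":0,"fingers":20}]' | egrep 'ee_pos|^force'
python3 -m jog '[{"tx":-5,"ty":-0.7,"tz":0,"wx":0,"wy":0,"wz":0,"fingers":20},{"tx":-10,"ty":-1.4,"tz":0,"wx":0,"wy":0,"wz":0,"fingers":20},{"tx":-13,"ty":-1.9,"tz":0,"wx":0,"wy":0,"wz":0,"fingers":20},{"tx":-16,"ty":-2.3,"tz":0,"wx":0,"wy":0,"wz":0,"fingers":20}]' | egrep 'ee_pos|^force'
```

```text
ee_pos: [0.5512, -0.2706, 0.3016]
force: [0.9, 0.9, -0.3]
ee_pos: [0.5347, -0.2731, 0.3017]
force: [-0.1, 0.6, -0.7]
```

```bash
python3 -m jog '[{"tx":-3,"ty":-0.4,"tz":0,"wx":0,"wy":0,"wz":0,"fingers":20},{"tx":-5,"ty":-0.7,"tz":0,"wx":0,"wy":0,"wz":0,"fingers":20}]' | egrep 'ee_pos|^force'
python3 -m jog '[{"tx":-3,"ty":-0.4,"tz":0,"wx":0,"wy":0,"wz":0,"fingers":20},{"tx":-5,"ty":-0.7,"tz":0,"wx":0,"wy":0,"wz":0,"fingers":20}]' | egrep 'ee_pos|^force'
```

```text
ee_pos: [0.5299, -0.2737, 0.3017]
force: [0.1, 0.2, -0.8]
ee_pos: [0.5249, -0.2744, 0.3017]
force: [-1.0, 0.1, -1.2]
```

```bash
python3 -m jog '[{"tx":-5,"ty":-0.7,"tz":0,"wx":0,"wy":0,"wz":0,"fingers":20},{"tx":-15,"ty":-2.1,"tz":0,"wx":0,"wy":0,"wz":0,"fingers":20},{"tx":-30,"ty":-4.3,"tz":2,"wx":0,"wy":0,"wz":0,"fingers":20},{"tx":-36,"ty":-4.3,"tz":15,"wx":0,"wy":0,"wz":0,"fingers":20},{"tx":-38,"ty":5,"tz":28,"wx":0,"wy":0,"wz":0,"fingers":20},{"tx":-40,"ty":30,"tz":30,"wx":0,"wy":0,"wz":0,"fingers":20},{"tx":-40,"ty":70,"tz":30,"wx":0,"wy":0,"wz":0,"fingers":20},{"tx":-40,"ty":110,"tz":30,"wx":0,"wy":0,"wz":0,"fingers":20}]' | egrep 'ee_pos|^force|gap'
python3 -m jog '[{"tx":0,"ty":40,"tz":0,"wx":0,"wy":0,"wz":0,"fingers":20},{"tx":0,"ty":80,"tz":0,"wx":0,"wy":0,"wz":-0.04,"fingers":20},{"tx":0,"ty":120,"tz":0,"wx":0,"wy":0,"wz":-0.08,"fingers":20},{"tx":0,"ty":160,"tz":0,"wx":0,"wy":0,"wz":-0.08,"fingers":20},{"tx":0,"ty":200,"tz":0,"wx":0,"wy":0,"wz":-0.08,"fingers":20},{"tx":0,"ty":240,"tz":0,"wx":0,"wy":0,"wz":-0.08,"fingers":20},{"tx":0,"ty":280,"tz":0,"wx":0,"wy":0,"wz":-0.08,"fingers":20},{"tx":0,"ty":320,"tz":0,"wx":0,"wy":0,"wz":-0.08,"fingers":20}]' | egrep 'ee_pos|^force|gap'
python3 -m jog '[{"tx":-3,"ty":30,"tz":0,"wx":0,"wy":0,"wz":0,"fingers":20},{"tx":-4,"ty":50,"tz":0,"wx":0,"wy":0,"wz":0,"fingers":20},{"tx":-5,"ty":57,"tz":-10,"wx":0,"wy":0,"wz":0,"fingers":20},{"tx":-5,"ty":58,"tz":-20,"wx":0,"wy":0,"wz":0,"fingers":20},{"tx":-5,"ty":58,"tz":-28,"wx":0,"wy":0,"wz":0,"fingers":20},{"tx":-5,"ty":58,"tz":-32,"wx":0,"wy":0,"wz":0,"fingers":20},{"tx":-5,"ty":58,"tz":-32,"wx":0,"wy":0,"wz":0,"fingers":20},{"tx":-5,"ty":58,"tz":-32,"wx":0,"wy":0,"wz":0,"fingers":20}]'
python3 look.py w6 orange_carrier_center
```

```text
ee_pos: [0.4858, -0.1625, 0.3334]
force: [1.3, 1.0, -1.2]
finger_gap: 0.0277
ee_pos: [0.485, 0.1586, 0.3334]
force: [0.6, 0.6, -0.4]
finger_gap: 0.0278
time_s: 16.5
ee_pos: [0.4806, 0.2129, 0.2997]
ee_rot: [0.0, 1.0, 0.032, 0.0]
force: [-0.0, 0.9, -1.1]
finger_gap: 0.0275
grasp_force: 24.9
16.5 [0.4806 0.2129 0.2997] [0.0001 0.9995 0.0316 0.0001] cam (array([0.545 , 0.2164, 0.3829]), array([-0.2395, -0.0124, -0.9708]))
orange_carrier_center [([321.1, 262.2], 0.86)]
```

View pics/w6.png

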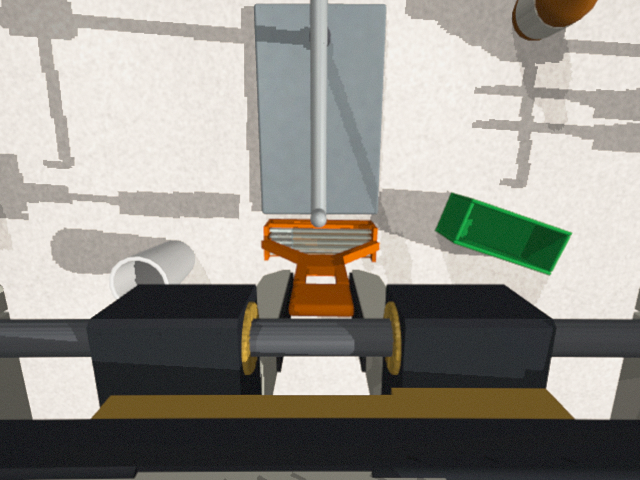

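Tip (319,216), rod and orange tab (322,300) are in line. I'll ease the eye over the end.

```bash
python3 -m jog '[{"tx":6,"ty":0.4,"tz":0.3,"wx":0,"wy":0,"wz":0,"fingers":20},{"tx":14,"ty":0.9,"tz":0.3,"wx":0,"wy":0,"wz":0,"fingers":20},{"tx":21,"ty":1.3,"tz":0.3,"wx":0,"wy":0,"wz":0,"fingers":20},{"tx":25,"ty":1.6,"tz":0.3,"wx":0,"wy":0,"wz":0,"fingers":20}]' | egrep 'ee_pos|^force|gap'
python3 -m jog '[{"tx":2,"ty":0.1,"tz":0,"wx":0,"wy":0,"wz":0,"fingers":20},{"tx":4,"ty":0.3,"tz":0,"wx":0,"wy":0,"wz":0,"fingers":20}]' | egrep 'ee_pos|^force|gap'
python3 -m jog '[{"tx":2,"ty":0.1,"tz":0,"wx":0,"wy":0,"wz":0,"fingers":20},{"tx":3,"ty":0.2,"tz":0,"wx":0,"wy":0,"wz":0,"fingers":20}]' | egrep 'ee_pos|^force|gap'
```

```text
ee_pos: [0.5064, 0.2152, 0.2999]
force: [-0.0, -0.3, -1.5]
finger_gap: 0.0279
ee_pos: [0.5093, 0.2156, 0.2998]
force: [0.3, 0.1, -0.4]
finger_gap: 0.028
ee_pos: [0.5123, 0.2158, 0.2999]
force: [0.0, -0.2, -1.0]
finger_gap: 0.0274
```

```bash
python3 -m jog '[{"tx":3,"ty":0.2,"tz":0,"wx":0,"wy":0,"wz":0,"fingers":20},{"tx":5,"ty":0.3,"tz":0,"wx":0,"wy":0,"wz":0,"fingers":20}]' | egrep 'ee_pos|^force|gap'
python3 -m jog '[{"tx":4,"ty":0.2,"tz":0,"wx":0,"wy":0,"wz":0,"fingers":20},{"tx":7,"ty":0.4,"tz":0,"wx":0,"wy":0,"wz":0,"fingers":20}]' | egrep 'ee_pos|^force|gap'
```

```text
ee_pos: [0.5174, 0.2161, 0.3]
force: [0.8, -0.0, -0.9]
finger_gap: 0.0278
ee_pos: [0.5246, 0.2165, 0.3]
force: [-0.1, -0.3, -1.0]
finger_gap: 0.0279
```

```bash
python3 -m jog '[{"tx":4,"ty":0.3,"tz":-3,"wx":0,"wy":0,"wz":0,"fingers":20},{"tx":20,"ty":1.3,"tz":-7,"wx":0,"wy":0,"wz":0,"fingers":20},{"tx":38,"ty":2.4,"tz":-7,"wx":0,"wy":0,"wz":0,"fingers":20},{"tx":56,"ty":3.5,"tz":-7,"wx":0,"wy":0,"wz":0,"fingers":20},{"tx":70,"ty":4.4,"tz":-8,"wx":0,"wy":0,"wz":0,"fingers":20},{"tx":77,"ty":4.9,"tz":-11,"wx":0,"wy":0,"wz":0,"fingers":20},{"tx":77,"ty":4.9,"tz":-13,"wx":0,"wy":0,"wz":0,"fingers":20},{"tx":77,"ty":4.9,"tz":-14,"wx":0,"wy":0,"wz":0,"fingers":20}]' | egrep 'ee_pos|^force|gap'
python3 -m jog '[{"tx":0,"ty":0,"tz":-0.5,"wx":0,"wy":0,"wz":0,"fingers":20},{"tx":0,"ty":0,"tz":-0.7,"wx":0,"wy":0,"wz":0,"fingers":20}]' | egrep 'ee_pos|^force|gap'
```

```text
ee_pos: [0.6009, 0.2213, 0.2856]
force: [-0.4, -0.5, -0.4]
finger_gap: 0.0281
ee_pos: [0.6007, 0.2214, 0.2856]
force: [0.5, -0.0, 0.2]
finger_gap: 0.0279
```

```bash
python3 -m jog '[{"tx":0,"ty":0,"tz":0,"wx":0,"wy":0,"wz":0,"fingers":50},{"tx":0,"ty":0,"tz":0,"wx":0,"wy":0,"wz":0,"fingers":50},{"tx":0,"ty":0,"tz":0,"wx":0,"wy":0,"wz":0,"fingers":50},{"tx":0,"ty":0,"tz":15,"wx":0,"wy":0,"wz":0,"fingers":60},{"tx":0,"ty":0,"tz":45,"wx":0,"wy":0,"wz":0,"fingers":60},{"tx":0,"ty":-15,"tz":70,"wx":0,"wy":0,"wz":0,"fingers":60},{"tx":-5,"ty":-60,"tz":70,"wx":0,"wy":0,"wz":0.04,"fingers":60},{"tx":-10,"ty":-107,"tz":70,"wx":0,"wy":0,"wz":0.08,"fingers":60}]' | egrep 'ee_pos|^force|gap'
python3 -m jog '[{"tx":-3,"ty":-48,"tz":0,"wx":0,"wy":0,"wz":0,"fingers":60},{"tx":-8,"ty":-96,"tz":0,"wx":0,"wy":0,"wz":0,"fingers":60},{"tx":-8,"ty":-144,"tz":0,"wx":0,"wy":0,"wz":0,"fingers":60},{"tx":-8,"ty":-192,"tz":0,"wx":0,"wy":0,"wz":0,"fingers":60},{"tx":-8,"ty":-240,"tz":0,"wx":0,"wy":0,"wz":0,"fingers":60},{"tx":-8,"ty":-288,"tz":0,"wx":0,"wy":0,"wz":0,"fingers":60},{"tx":-8,"ty":-336,"tz":0,"wx":0,"wy":0,"wz":0,"fingers":60},{"tx":-8,"ty":-380,"tz":0,"wx":0,"wy":0,"wz":0,"fingers":60}]' | egrep 'ee_pos|^force|gap|ee_rot'
python3 look.py w7 orange_carrier_center white_carrier_center
python3 - <<'E'
from h import *
import pickle
m,D=pickle.load(open("w7.pkl","rb"))
print(D["white_carrier_center"][:1], proj("wrist",[.5822,-.2645,.232],m), proj("wrist",[.5254,-.274,.218],m))
cams.read_camera("top")
for n in("orange_carrier_center","white_carrier_center"): print(n,cams.landmark_of("top",n)[:2])
print(proj("top",[.601,.2214,.158]),proj("top",[.5822,-.2645,.158]))
E
```

```text
ee_pos: [0.5912, 0.115, 0.3564]
force: [1.2, -0.5, 0.4]
finger_gap: 0.06
ee_pos: [0.5827, -0.2681, 0.3555]
ee_rot: [0.0, 0.997, 0.072, 0.0]
force: [0.5, -0.6, -0.6]
finger_gap: 0.0599
20.4 [ 0.5827 -0.2681  0.3555] [0.0003 0.9974 0.0718 0.0002] cam (array([ 0.6466, -0.2594,  0.4387]), array([-0.2375, -0.0319, -0.9709]))
orange_carrier_center []
white_carrier_center [([316.7, 235.3], 0.75)]
[{'centre': [316.7, 235.3], 'conf': 0.75}] [314.09931198 261.11740598] [316.60006877 334.18778431]
orange_carrier_center [{'centre': [226.9, 213.8], 'conf': 0.55}]
white_carrier_center []
[224.6774683  214.08221233] [428.70971718 224.14041761]
```

View pics/w7.png

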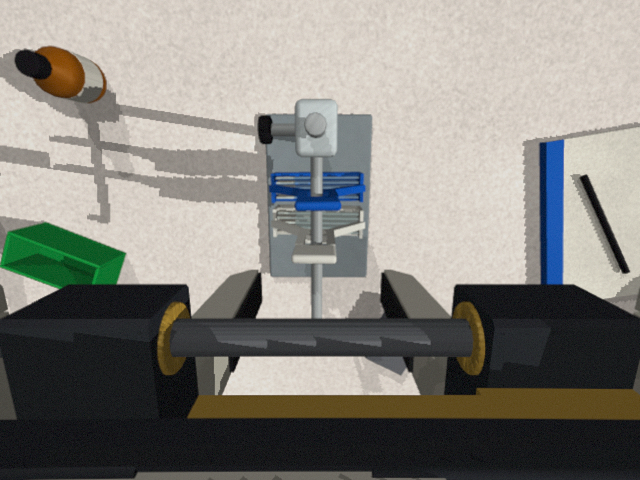

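White's tab sits at (314,253), with its top edge where predicted, and orange hangs on the spare hook as planned. I'll grasp white.

```bash
python3 -m jog '[{"tx":0,"ty":2.2,"tz":-35,"wx":0,"wy":0,"wz":0,"fingers":60},{"tx":0,"ty":2.2,"tz":-58,"wx":0,"wy":0,"wz":0,"fingers":60},{"tx":0,"ty":2.2,"tz":-67,"wx":0,"wy":0,"wz":0,"fingers":50},{"tx":0,"ty":2.2,"tz":-69,"wx":0,"wy":0,"wz":0,"fingers":40},{"tx":0,"ty":2.2,"tz":-69,"wx":0,"wy":0,"wz":0,"fingers":34},{"tx":0,"ty":2.2,"tz":-69,"wx":0,"wy":0,"wz":0,"fingers":20},{"tx":0,"ty":2.2,"tz":-69,"wx":0,"wy":0,"wz":0,"fingers":20},{"tx":0,"ty":2.2,"tz":-69,"wx":0,"wy":0,"wz":0,"fingers":20}]' 25 | egrep 'ee_pos|force|gap'
python3 -m jog '[{"tx":0,"ty":0,"tz":0,"wx":0,"wy":0,"wz":0,"fingers":20},{"tx":0,"ty":0,"tz":0,"wx":0,"wy":0,"wz":0,"fingers":20}]' | egrep 'ee_pos|force|gap'
python3 -m jog '[{"tx":0,"ty":0,"tz":5,"wx":0,"wy":0,"wz":0,"fingers":20},{"tx":0,"ty":0,"tz":10,"wx":0,"wy":0,"wz":0,"fingers":20},{"tx":0,"ty":0,"tz":13,"wx":0,"wy":0,"wz":0,"fingers":20},{"tx":0,"ty":0,"tz":13,"wx":0,"wy":0,"wz":0,"fingers":20},{"tx":0,"ty":0,"tz":13,"wx":0,"wy":0,"wz":0,"fingers":20}]' | egrep 'ee_pos|^force'
```

```text
ee_pos: [0.5838, -0.2635, 0.2877]
force: [0.3, 0.6, 3.1]
finger_gap: 0.0276
grasp_force: 24.9
ee_pos: [0.5838, -0.2635, 0.2875]
force: [-0.6, 0.3, 5.3]
finger_gap: 0.0275
grasp_force: 24.9
ee_pos: [0.583, -0.2634, 0.2989]
force: [0.4, -0.3, -1.5]
```

```bash
python3 -m jog '[{"tx":0,"ty":-1,"tz":3,"wx":0,"wy":0,"wz":0,"fingers":20},{"tx":0,"ty":-2,"tz":4.1,"wx":0,"wy":0,"wz":0,"fingers":20},{"tx":0,"ty":-2,"tz":4.1,"wx":0,"wy":0,"wz":0,"fingers":20},{"tx":0,"ty":-2,"tz":4.1,"wx":0,"wy":0,"wz":0,"fingers":20}]' | egrep 'ee_pos|^force'
python3 -m jog '[{"tx":-10,"ty":-1.4,"tz":0,"wx":0,"wy":0,"wz":0,"fingers":20},{"tx":-25,"ty":-3.6,"tz":0,"wx":0,"wy":0,"wz":0,"fingers":20},{"tx":-38,"ty":-5.4,"tz":0,"wx":0,"wy":0,"wz":0,"fingers":20},{"tx":-45,"ty":-6.5,"tz":0,"wx":0,"wy":0,"wz":0,"fingers":20},{"tx":-48,"ty":-6.9,"tz":0,"wx":0,"wy":0,"wz":0,"fingers":20},{"tx":-48,"ty":-6.9,"tz":0,"wx":0,"wy":0,"wz":0,"fingers":20}]' | egrep 'ee_pos|^force'
```

```text
ee_pos: [0.5832, -0.2655, 0.3033]
force: [0.7, 0.5, -1.0]
ee_pos: [0.535, -0.2724, 0.3035]
force: [-0.5, 0.4, -1.7]
```

```bash
python3 -m jog '[{"tx":-3,"ty":-0.4,"tz":-0.2,"wx":0,"wy":0,"wz":0,"fingers":20},{"tx":-5,"ty":-0.7,"tz":-0.2,"wx":0,"wy":0,"wz":0,"fingers":20}]' | egrep 'ee_pos|^force'
python3 -m jog '[{"tx":-3,"ty":-0.4,"tz":0,"wx":0,"wy":0,"wz":0,"fingers":20},{"tx":-5,"ty":-0.7,"tz":0,"wx":0,"wy":0,"wz":0,"fingers":20}]' | egrep 'ee_pos|^force'
python3 -m jog '[{"tx":-3,"ty":-0.4,"tz":0,"wx":0,"wy":0,"wz":0,"fingers":20},{"tx":-6,"ty":-0.8,"tz":0,"wx":0,"wy":0,"wz":0,"fingers":20}]' | egrep 'ee_pos|^force'
```

```text
ee_pos: [0.5304, -0.2727, 0.303]
force: [0.3, -0.4, -0.9]
ee_pos: [0.525, -0.2737, 0.303]
force: [-0.6, -0.4, -2.2]
ee_pos: [0.519, -0.2745, 0.3031]
force: [0.2, -0.1, -0.9]
```

```bash
python3 -m jog '[{"tx":-8,"ty":-1.1,"tz":0,"wx":0,"wy":0,"wz":0,"fingers":20},{"tx":-20,"ty":-3,"tz":2,"wx":0,"wy":0,"wz":0,"fingers":20},{"tx":-28,"ty":-4,"tz":12,"wx":0,"wy":0,"wz":0,"fingers":20},{"tx":-32,"ty":5,"tz":25,"wx":0,"wy":0,"wz":0,"fingers":20},{"tx":-34,"ty":30,"tz":30,"wx":0,"wy":0,"wz":0,"fingers":20},{"tx":-34,"ty":70,"tz":30,"wx":0,"wy":0,"wz":0,"fingers":20},{"tx":-34,"ty":110,"tz":30,"wx":0,"wy":0,"wz":0,"fingers":20},{"tx":-34,"ty":150,"tz":30,"wx":0,"wy":0,"wz":0,"fingers":20}]' | egrep 'ee_pos|^force|gap'
python3 -m jog '[{"tx":0,"ty":40,"tz":0,"wx":0,"wy":0,"wz":0,"fingers":20},{"tx":0,"ty":80,"tz":0,"wx":0,"wy":0,"wz":-0.04,"fingers":20},{"tx":0,"ty":120,"tz":0,"wx":0,"wy":0,"wz":-0.08,"fingers":20},{"tx":0,"ty":160,"tz":0,"wx":0,"wy":0,"wz":-0.08,"fingers":20},{"tx":0,"ty":200,"tz":0,"wx":0,"wy":0,"wz":-0.08,"fingers":20},{"tx":0,"ty":240,"tz":0,"wx":0,"wy":0,"wz":-0.08,"fingers":20},{"tx":0,"ty":280,"tz":0,"wx":0,"wy":0,"wz":-0.08,"fingers":20},{"tx":0,"ty":310,"tz":0,"wx":0,"wy":0,"wz":-0.08,"fingers":20}]' | egrep 'ee_pos|^force|gap'
python3 -m jog '[{"tx":-3,"ty":20,"tz":0,"wx":0,"wy":0,"wz":0,"fingers":20},{"tx":-4,"ty":26,"tz":-10,"wx":0,"wy":0,"wz":0,"fingers":20},{"tx":-4.5,"ty":27.4,"tz":-22,"wx":0,"wy":0,"wz":0,"fingers":20},{"tx":-4.5,"ty":27.4,"tz":-29,"wx":0,"wy":0,"wz":0,"fingers":20},{"tx":-4.5,"ty":27.4,"tz":-31.8,"wx":0,"wy":0,"wz":0,"fingers":20},{"tx":-4.5,"ty":27.4,"tz":-31.8,"wx":0,"wy":0,"wz":0,"fingers":20},{"tx":-4.5,"ty":27.4,"tz":-31.8,"wx":0,"wy":0,"wz":0,"fingers":20},{"tx":-4.5,"ty":27.4,"tz":-31.8,"wx":0,"wy":0,"wz":0,"fingers":20}]' | egrep 'ee_|^force|gap'
```

```text
ee_pos: [0.4852, -0.1223, 0.3349]
force: [0.5, 0.4, -1.0]
finger_gap: 0.0278
ee_pos: [0.4843, 0.1893, 0.3349]
force: [-0.4, -0.4, -1.2]
finger_gap: 0.0273
ee_pos: [0.4811, 0.2126, 0.3017]
ee_rot: [-0.0, 0.999, 0.032, 0.0]
force: [-1.1, 0.8, -1.5]
finger_gap: 0.0278
```

```bash
python3 -m jog '[{"tx":6,"ty":0.6,"tz":-0.3,"wx":0,"wy":0,"wz":0,"fingers":20},{"tx":14,"ty":1.1,"tz":-0.3,"wx":0,"wy":0,"wz":0,"fingers":20},{"tx":21,"ty":1.6,"tz":-0.3,"wx":0,"wy":0,"wz":0,"fingers":20},{"tx":24.5,"ty":1.9,"tz":-0.3,"wx":0,"wy":0,"wz":0,"fingers":20}]' | egrep 'ee_pos|^force|gap'
python3 -m jog '[{"tx":2,"ty":0.1,"tz":0,"wx":0,"wy":0,"wz":0,"fingers":20},{"tx":4,"ty":0.3,"tz":0,"wx":0,"wy":0,"wz":0,"fingers":20}]' | egrep 'ee_pos|^force|gap'
python3 -m jog '[{"tx":2,"ty":0.1,"tz":0,"wx":0,"wy":0,"wz":0,"fingers":20},{"tx":3,"ty":0.2,"tz":0,"wx":0,"wy":0,"wz":0,"fingers":20}]' | egrep 'ee_pos|^force|gap'
```

```text
ee_pos: [0.5064, 0.2147, 0.301]
force: [-1.0, -0.3, -1.2]
finger_gap: 0.0281
ee_pos: [0.5093, 0.2151, 0.3009]
force: [-0.1, -0.3, -1.1]
finger_gap: 0.0277
ee_pos: [0.5123, 0.2153, 0.3011]
force: [0.2, 0.2, -0.9]
finger_gap: 0.0274
```

```bash
python3 -m jog '[{"tx":3,"ty":0.2,"tz":0,"wx":0,"wy":0,"wz":0,"fingers":20},{"tx":5,"ty":0.3,"tz":0,"wx":0,"wy":0,"wz":0,"fingers":20}]' | egrep 'ee_pos|^force|gap'
python3 -m jog '[{"tx":4,"ty":0.2,"tz":0,"wx":0,"wy":0,"wz":0,"fingers":20},{"tx":7,"ty":0.4,"tz":0,"wx":0,"wy":0,"wz":0,"fingers":20}]' | egrep 'ee_pos|^force|gap'
python3 -m jog '[{"tx":4,"ty":0.5,"tz":-3,"wx":0,"wy":0,"wz":0,"fingers":20},{"tx":15,"ty":1.4,"tz":-7,"wx":0,"wy":0,"wz":0,"fingers":20},{"tx":28,"ty":2.2,"tz":-7,"wx":0,"wy":0,"wz":0,"fingers":20},{"tx":35,"ty":2.6,"tz":-8,"wx":0,"wy":0,"wz":0,"fingers":20},{"tx":38,"ty":2.8,"tz":-11,"wx":0,"wy":0,"wz":0,"fingers":20},{"tx":38,"ty":2.8,"tz":-13,"wx":0,"wy":0,"wz":0,"fingers":20},{"tx":38,"ty":2.8,"tz":-14,"wx":0,"wy":0,"wz":0,"fingers":20},{"tx":38,"ty":2.8,"tz":-14.7,"wx":0,"wy":0,"wz":0,"fingers":20}]' | egrep 'ee_pos|^force|gap'
python3 -m jog '[{"tx":0,"ty":0,"tz":-0.3,"wx":0,"wy":0,"wz":0,"fingers":20},{"tx":0,"ty":0,"tz":-0.3,"wx":0,"wy":0,"wz":0,"fingers":20}]' | egrep 'ee_pos|^force|gap'
```

```text
ee_pos: [0.5174, 0.2156, 0.3011]
force: [-0.4, 0.7, -0.9]
finger_gap: 0.0277
ee_pos: [0.5246, 0.216, 0.3011]
force: [-1.2, -0.2, -1.9]
finger_gap: 0.0275
ee_pos: [0.5619, 0.2187, 0.2866]
force: [-0.7, -0.1, 1.5]
finger_gap: 0.0281
ee_pos: [0.5619, 0.2188, 0.2866]
force: [-1.2, -0.0, 2.2]
finger_gap: 0.0277
```

```bash
python3 -m jog '[{"tx":0,"ty":0,"tz":0,"wx":0,"wy":0,"wz":0,"fingers":50},{"tx":0,"ty":0,"tz":0,"wx":0,"wy":0,"wz":0,"fingers":50},{"tx":0,"ty":0,"tz":0,"wx":0,"wy":0,"wz":0,"fingers":50},{"tx":0,"ty":0,"tz":15,"wx":0,"wy":0,"wz":0,"fingers":60},{"tx":0,"ty":0,"tz":45,"wx":0,"wy":0,"wz":0,"fingers":60},{"tx":0,"ty":-15,"tz":70,"wx":0,"wy":0,"wz":0,"fingers":60},{"tx":5,"ty":-60,"tz":70,"wx":0,"wy":0,"wz":0.04,"fingers":60},{"tx":10,"ty":-107,"tz":70,"wx":0,"wy":0,"wz":0.08,"fingers":60}]' | egrep 'ee_pos|^force|gap'
python3 -m jog '[{"tx":5,"ty":-48,"tz":0,"wx":0,"wy":0,"wz":0,"fingers":60},{"tx":15,"ty":-96,"tz":0,"wx":0,"wy":0,"wz":0,"fingers":60},{"tx":25,"ty":-144,"tz":0,"wx":0,"wy":0,"wz":0,"fingers":60},{"tx":35,"ty":-190,"tz":0,"wx":0,"wy":0,"wz":0,"fingers":60},{"tx":46,"ty":-236,"tz":0,"wx":0,"wy":0,"wz":0,"fingers":60},{"tx":46,"ty":-284,"tz":0,"wx":0,"wy":0,"wz":0,"fingers":60},{"tx":46,"ty":-330,"tz":0,"wx":0,"wy":0,"wz":0,"fingers":60},{"tx":46,"ty":-373,"tz":0,"wx":0,"wy":0,"wz":0,"fingers":60}]' | egrep 'ee_pos|^force|gap|ee_rot'
python3 -m jog '[{"tx":0,"ty":0,"tz":0,"wx":0,"wy":0,"wz":0,"fingers":60},{"tx":0,"ty":0,"tz":0,"wx":0,"wy":0,"wz":0,"fingers":60}]' | egrep 'time|ee_pos'
python3 look.py w8 blue_carrier_center
python3 - <<'E'
from h import *
a=cv2.imread("pics/w8.png")
im=cams.read_camera("scene")[:,:,::-1]
b=cv2.resize(im[230:420,260:500],(400,317),interpolation=cv2.INTER_CUBIC)
cv2.imwrite("pics/c8.png",np.hstack([a[80:397,120:520],b]))
for c in("top","scene"):
  if c=="top": cams.read_camera(c)
  print(c,[(n,[(np.round(q["centre"],1).tolist(),round(q["conf"],2)) for q in cams.landmark_of(c,n)[:1]]) for n in("orange_carrier_center","white_carrier_center","stain_bottle")],proj(c,[.601,.2214,.158]),proj(c,[.562,.2188,.158]))
import pickle
m,_=pickle.load(open("w8.pkl","rb")); print(proj("wrist",[.6182,-.262,.232],m))
E
```

```text
ee_pos: [0.5725, 0.1125, 0.3572]
force: [1.0, -0.3, -0.3]
finger_gap: 0.06
ee_pos: [0.618, -0.2637, 0.3559]
ee_rot: [0.0, 0.997, 0.072, 0.0]
force: [0.9, 1.2, 1.3]
finger_gap: 0.0602
time_s: 30.2
ee_pos: [0.6178, -0.2626, 0.3554]
30.2 [ 0.6178 -0.2626  0.3554] [-0.0003  0.9975  0.0709 -0.0002] cam (array([ 0.6818, -0.2541,  0.4386]), array([-0.2385, -0.0304, -0.9707]))
blue_carrier_center [([317.8, 235.2], 0.61)]
top [('orange_carrier_center', [([222.4, 214.7], 0.95)]), ('white_carrier_center', [([221.2, 233.5], 0.67)]), ('stain_bottle', [([312.1, 186.7], 0.62)])] [224.6774683  214.08221233] [225.36094319 230.40768855]
scene [('orange_carrier_center', [([347.3, 305.6], 0.73)]), ('white_carrier_center', [([365.8, 297.8], 0.93)]), ('stain_bottle', [([255.2, 310.0], 0.69)])] [346.46971237 304.76292218] [364.88053628 295.52323758]
[319.28306745 260.29914047]
```

View pics/c8.png

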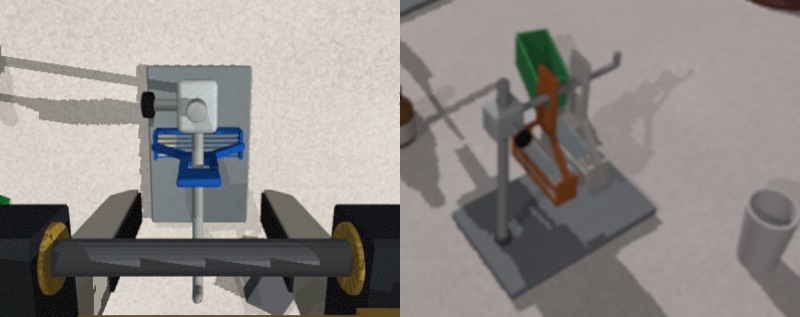

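Both the orange and white carriers hang on the spare hook (right half, tabs at (545,95) and (585,95)). Blue's tab in the left half is centred at (198,178). I'll grasp blue.

```bash
python3 -m jog '[{"tx":0,"ty":1,"tz":-35,"wx":0,"wy":0,"wz":0,"fingers":60},{"tx":0,"ty":1,"tz":-58,"wx":0,"wy":0,"wz":0,"fingers":60},{"tx":0,"ty":1,"tz":-67,"wx":0,"wy":0,"wz":0,"fingers":50},{"tx":0,"ty":1,"tz":-69,"wx":0,"wy":0,"wz":0,"fingers":40},{"tx":0,"ty":1,"tz":-69,"wx":0,"wy":0,"wz":0,"fingers":34},{"tx":0,"ty":1,"tz":-69,"wx":0,"wy":0,"wz":0,"fingers":20},{"tx":0,"ty":1,"tz":-69,"wx":0,"wy":0,"wz":0,"fingers":20},{"tx":0,"ty":1,"tz":-69,"wx":0,"wy":0,"wz":0,"fingers":20}]' 25 | egrep 'ee_pos|force|gap'
python3 -m jog '[{"tx":0,"ty":0,"tz":0,"wx":0,"wy":0,"wz":0,"fingers":20},{"tx":0,"ty":0,"tz":0,"wx":0,"wy":0,"wz":0,"fingers":20}]' | egrep 'ee_pos|force|gap'
python3 -m jog '[{"tx":0,"ty":0,"tz":5,"wx":0,"wy":0,"wz":0,"fingers":20},{"tx":0,"ty":0,"tz":10,"wx":0,"wy":0,"wz":0,"fingers":20},{"tx":0,"ty":0,"tz":13,"wx":0,"wy":0,"wz":0,"fingers":20},{"tx":0,"ty":0,"tz":13,"wx":0,"wy":0,"wz":0,"fingers":20},{"tx":0,"ty":0,"tz":13,"wx":0,"wy":0,"wz":0,"fingers":20}]' | egrep 'ee_pos|^force'
```

```text
ee_pos: [0.6188, -0.2604, 0.2885]
force: [0.2, -0.6, 3.1]
finger_gap: 0.0275
grasp_force: 25.0
ee_pos: [0.6188, -0.2604, 0.2884]
force: [0.0, -0.0, 4.2]
finger_gap: 0.0275
grasp_force: 25.0
ee_pos: [0.618, -0.2601, 0.2997]
force: [0.4, -0.7, -1.1]
```

```bash
python3 -m jog '[{"tx":0,"ty":0,"tz":3,"wx":0,"wy":0,"wz":0,"fingers":20},{"tx":0,"ty":0,"tz":4.2,"wx":0,"wy":0,"wz":0,"fingers":20},{"tx":0,"ty":0,"tz":4.2,"wx":0,"wy":0,"wz":0,"fingers":20},{"tx":0,"ty":0,"tz":4.2,"wx":0,"wy":0,"wz":0,"fingers":20}]' | egrep 'ee_pos|^force'
python3 -m jog '[{"tx":-12,"ty":-1.9,"tz":0,"wx":0,"wy":0,"wz":0,"fingers":20},{"tx":-30,"ty":-4.6,"tz":0,"wx":0,"wy":0,"wz":0,"fingers":20},{"tx":-50,"ty":-7.6,"tz":0,"wx":0,"wy":0,"wz":0,"fingers":20},{"tx":-68,"ty":-10.2,"tz":0,"wx":0,"wy":0,"wz":0,"fingers":20},{"tx":-79,"ty":-11.8,"tz":0,"wx":0,"wy":0,"wz":0,"fingers":20},{"tx":-83,"ty":-12.4,"tz":0,"wx":0,"wy":0,"wz":0,"fingers":20},{"tx":-83,"ty":-12.4,"tz":0,"wx":0,"wy":0,"wz":0,"fingers":20}]' | egrep 'ee_pos|^force'
```

```text
ee_pos: [0.6182, -0.2602, 0.3043]
force: [0.4, -0.1, -1.4]
ee_pos: [0.5352, -0.2727, 0.3045]
force: [1.1, -0.6, -1.0]
```

```bash
python3 -m jog '[{"tx":-3,"ty":-0.4,"tz":-0.5,"wx":0,"wy":0,"wz":0,"fingers":20},{"tx":-5,"ty":-0.7,"tz":-0.5,"wx":0,"wy":0,"wz":0,"fingers":20}]' | egrep 'ee_pos|^force'
python3 -m jog '[{"tx":-3,"ty":-0.4,"tz":0,"wx":0,"wy":0,"wz":0,"fingers":20},{"tx":-5,"ty":-0.7,"tz":0,"wx":0,"wy":0,"wz":0,"fingers":20}]' | egrep 'ee_pos|^force'
python3 -m jog '[{"tx":-3,"ty":-0.4,"tz":0,"wx":0,"wy":0,"wz":0,"fingers":20},{"tx":-6,"ty":-0.8,"tz":0,"wx":0,"wy":0,"wz":0,"fingers":20}]' | egrep 'ee_pos|^force'
```

```text
ee_pos: [0.5307, -0.2729, 0.3035]
force: [0.7, -0.4, -1.4]
ee_pos: [0.5251, -0.274, 0.3036]
force: [-0.2, 0.9, -0.4]
ee_pos: [0.519, -0.2748, 0.3037]
force: [0.4, -0.2, -1.1]
```

Run:
```python
from h import *
import pickle
# dish rim by colour segmentation in stored w1,w3,w4; compare with model projection fit
from scipy.optimize import least_squares
V=[]
for n in("w3","w4","w1"):
    a=cv2.imread(f"pics/{n}.png"); h=cv2.cvtColor(a,cv2.COLOR_BGR2HSV)
    k=cv2.inRange(h,(50,120,40),(80,255,255)); c=max(cv2.findContours(k,0,2)[0],key=cv2.contourArea)
    hull=cv2.convexHull(c)[:,0,:].astype(float); V.append((pickle.load(open(n+".pkl","rb"))[0],cv2.convexHull(c)))
def res(p):
    x,y,t=p; r=[]
    for m,hu in V:
        P=[]
        for sx in(-.023,.023):
            for sy in(-.052,.052):
                for z in(0,.056):
                    P.append(proj("wrist",[x+sx*np.cos(t)-sy*np.sin(t),y+sx*np.sin(t)+sy*np.cos(t),z],m))
        H=cv2.convexHull(np.array(P,np.float32))
        for q in H[:,0]: r.append(cv2.pointPolygonTest(hu,(float(q[0]),float(q[1])),True))
        for q in hu[:,0]: r.append(cv2.pointPolygonTest(H,(float(q[0]),float(q[1])),True))
    r=np.array(r); return np.pad(r,(0,200-len(r)))
s=least_squares(res,[.480,.027,np.radians(-16)],loss="soft_l1",diff_step=1e-3)
print(s.x[:2],np.degrees(s.x[2]),np.abs(s.fun[s.fun!=0]).mean(),np.abs(s.fun).max())
```

```text
[0.47830474 0.02929641] -14.469956125413967 1.025989672168898 2.2754731444204115
```

```bash
python3 -m jog '[{"tx":-8,"ty":-1.1,"tz":0,"wx":0,"wy":0,"wz":0,"fingers":20},{"tx":-20,"ty":-3,"tz":2,"wx":0,"wy":0,"wz":0,"fingers":20},{"tx":-28,"ty":-4,"tz":12,"wx":0,"wy":0,"wz":0,"fingers":20},{"tx":-36,"ty":5,"tz":25,"wx":0,"wy":0,"wz":-0.08,"fingers":20},{"tx":-42,"ty":30,"tz":40,"wx":0,"wy":0,"wz":-0.16,"fingers":20},{"tx":-50,"ty":70,"tz":40,"wx":0,"wy":0,"wz":-0.25,"fingers":20},{"tx":-54,"ty":110,"tz":40,"wx":0,"wy":0,"wz":-0.33,"fingers":20},{"tx":-54,"ty":150,"tz":40,"wx":0,"wy":0,"wz":-0.405,"fingers":20}]' | egrep 'ee_pos|^force|gap'
python3 -m jog '[{"tx":0,"ty":20,"tz":0,"wx":0,"wy":0,"wz":0,"fingers":20},{"tx":0,"ty":20,"tz":0,"wx":0,"wy":0,"wz":0,"fingers":20},{"tx":0,"ty":20,"tz":0,"wx":0,"wy":0,"wz":0,"fingers":20}]' | egrep 'ee_|^force|gap'
python3 look.py w9 dish_in
python3 - <<'E'
from h import *
import pickle
from scipy.optimize import least_squares
n="w9";a=cv2.imread(f"pics/{n}.png"); h=cv2.cvtColor(a,cv2.COLOR_BGR2HSV)
k=cv2.inRange(h,(50,120,40),(80,255,255)); c=max(cv2.findContours(k,0,2)[0],key=cv2.contourArea)
hu=cv2.convexHull(c); m=pickle.load(open("w9.pkl","rb"))[0]; print(cv2.boundingRect(c),hu[:,0].tolist())
def H(p):
    x,y,t=p
    return cv2.convexHull(np.array([proj("wrist",[x+sx*np.cos(t)-sy*np.sin(t),y+sx*np.sin(t)+sy*np.cos(t),z],m) for sx in(-.023,.023) for sy in(-.052,.052) for z in(0,.056)],np.float32))
def res(p):
    h2=H(p); r=[cv2.pointPolygonTest(hu,(float(q[0]),float(q[1])),True) for q in h2[:,0]]+[cv2.pointPolygonTest(h2,(float(q[0]),float(q[1])),True) for q in hu[:,0]]
    return np.pad(r,(0,150-len(r)))
s=least_squares(res,[.479,.028,np.radians(-15)],loss="soft_l1",diff_step=1e-3)
print(s.x[:2],np.degrees(s.x[2]),np.abs(s.fun[s.fun!=0]).mean(),np.abs(s.fun).max())
cv2.polylines(a,[np.round(H(s.x)).astype(int)],True,(0,0,255),1); cv2.imwrite("pics/w9o.png",a)
E
```

```text
ee_pos: [0.464, -0.1239, 0.345]
force: [0.7, 0.1, -1.3]
finger_gap: 0.0277
ee_pos: [0.465, -0.1056, 0.3445]
ee_rot: [0.001, 0.992, -0.13, 0.001]
force: [0.3, -0.1, -1.0]
finger_gap: 0.0278
35.0 [ 0.465  -0.1056  0.3445] [ 0.0006  0.9915 -0.1298  0.0007] cam (array([ 0.5273, -0.123 ,  0.4279]), array([-0.2302,  0.0633, -0.9711]))
dish_in [([216.0, 226.4], 0.83)]
(148, 209, 107, 47) [[253, 209], [254, 225], [254, 243], [250, 249], [245, 254], [209, 255], [153, 254], [152, 249], [150, 233], [148, 216], [149, 215], [167, 209]]
[0.47865578 0.02925776] -13.066277957192094 0.9377002924596982 3.467924617802397
```

View pics/w9o.png

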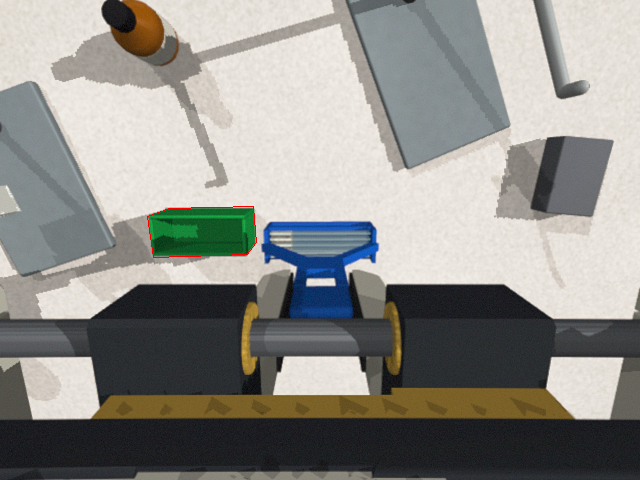

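The fitted outline matches the dish at about (200,232), and the long sides are parallel to the blue carrier. I'll move over the dish and lower.

```bash
python3 - <<'E'
from h import *
import pickle
m=pickle.load(open("w9.pkl","rb"))[0]; print(atz(ray("wrist",[216,226.4],m),.004))
E
python3 -m jog '[{"tx":3,"ty":30,"tz":0,"wx":0,"wy":0,"wz":0.005,"fingers":20},{"tx":7,"ty":70,"tz":0,"wx":0,"wy":0,"wz":0.01,"fingers":20},{"tx":12,"ty":110,"tz":0,"wx":0,"wy":0,"wz":0.01,"fingers":20},{"tx":13.5,"ty":128,"tz":0,"wx":0,"wy":0,"wz":0.01,"fingers":20},{"tx":13.5,"ty":134,"tz":-20,"wx":0,"wy":0,"wz":0.01,"fingers":20},{"tx":13.5,"ty":134,"tz":-45,"wx":0,"wy":0,"wz":0.01,"fingers":20},{"tx":13.5,"ty":134,"tz":-65,"wx":0,"wy":0,"wz":0.01,"fingers":20},{"tx":13.5,"ty":134,"tz":-74,"wx":0,"wy":0,"wz":0.01,"fingers":20}]' | egrep 'ee_|^force|gap'
python3 -m jog '[{"tx":0,"ty":0,"tz":0,"wx":0,"wy":0,"wz":0,"fingers":20},{"tx":0,"ty":0,"tz":0,"wx":0,"wy":0,"wz":0,"fingers":20}]' | egrep 'time|ee_|^force|gap'
python3 look.py w10 dish_in
python3 - <<'E'
import cv2
from h import *
a=cv2.imread("pics/w10.png")[150:330,180:460]
b=cams.read_camera("scene")[220:320,290:400,::-1]
cv2.imwrite("pics/c10.png",np.hstack([cv2.resize(a,(467,300)),cv2.resize(b,(330,300),interpolation=cv2.INTER_CUBIC)]))
E
```

```text
[0.47659842 0.02458435 0.004     ]
ee_pos: [0.4782, 0.0274, 0.268]
ee_rot: [0.001, 0.992, -0.126, -0.002]
force: [0.2, -0.9, -1.4]
finger_gap: 0.0276
time_s: 36.1
ee_pos: [0.4794, 0.0285, 0.2703]
ee_rot: [-0.0, 0.992, -0.125, 0.001]
force: [-0.1, 0.3, -2.0]
finger_gap: 0.0278
36.1 [0.4794 0.0285 0.2703] [-0.0001  0.9921 -0.1255  0.0007] cam (array([0.5418, 0.0116, 0.3537]), array([-0.2306,  0.0626, -0.971 ]))
dish_in [([323.0, 221.5], 0.9)]
```

View pics/c10.png

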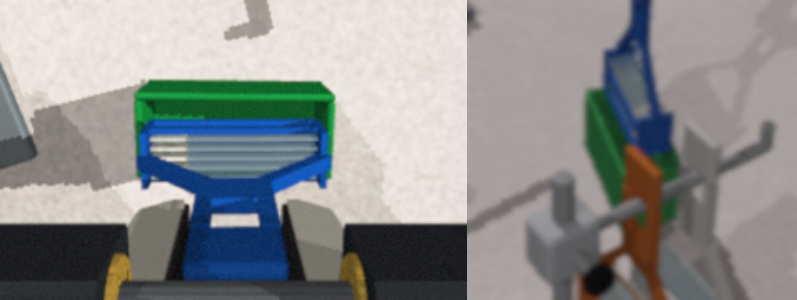

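The left half shows blue centred in the dish across its length: dish edges at 136 and 334, basket edges at 139 and 330. The right half shows it just above the dish. I'll check the short direction numerically.

Run:
```python
from h import *
import pickle
m=pickle.load(open("w10.pkl","rb"))[0]
ex=np.array([np.cos(-.251),np.sin(-.251)]);ey=np.array([-ex[1],ex[0]]);o=np.array([.4794,.0285])
f=lambda p,z:(lambda q:np.round([1e3*(q-o)@ex,1e3*(q-o)@ey],1))(atz(ray("wrist",p,m),z)[:2])
print("rear outer (exp 23)",f([321,198.6],.056),"rear inner (exp 19)",f([321,208],.056))
print("dish corners L/R outer (exp +-52)",f([261.6,203],.056),f([380,203],.056))
print("basket far top (exp 13)",f([320,222.6],.100),"L/R",f([265,225],.1),f([377,225],.1)); print("landmark",f([323,221.5],.004))
```

```text
rear outer (exp 23) [27.8 -0.7] rear inner (exp 19) [19.7 -0.7]
dish corners L/R outer (exp +-52) [24.  50.2] [ 24.1 -51.2]
basket far top (exp 13) [15.5  0. ] L/R [13.7 40.8] [ 13.7 -42.2]
landmark [-2.  -2.7]
```

```bash
python3 -m jog '[{"tx":0,"ty":0,"tz":-5,"wx":0,"wy":0,"wz":0,"fingers":20},{"tx":0,"ty":0,"tz":-10,"wx":0,"wy":0,"wz":0,"fingers":20},{"tx":0,"ty":0,"tz":-15,"wx":0,"wy":0,"wz":0,"fingers":20},{"tx":0,"ty":0,"tz":-20,"wx":0,"wy":0,"wz":0,"fingers":20},{"tx":0,"ty":0,"tz":-20,"wx":0,"wy":0,"wz":0,"fingers":20}]' | egrep '^force|ee_pos'
python3 -m jog '[{"tx":0,"ty":0,"tz":-10,"wx":0,"wy":0,"wz":0,"fingers":20},{"tx":0,"ty":0,"tz":-20,"wx":0,"wy":0,"wz":0,"fingers":20},{"tx":0,"ty":0,"tz":-28,"wx":0,"wy":0,"wz":0,"fingers":20},{"tx":0,"ty":0,"tz":-36,"wx":0,"wy":0,"wz":0,"fingers":20},{"tx":0,"ty":0,"tz":-36,"wx":0,"wy":0,"wz":0,"fingers":20}]' | egrep '^force|ee_pos'
```

```text
ee_pos: [0.4782, 0.0292, 0.2488]
force: [0.1, 0.4, -0.7]
ee_pos: [0.478, 0.0291, 0.2124]
force: [-0.6, -0.0, -0.8]
```

```bash
python3 -m jog '[{"tx":0,"ty":0,"tz":-1.5,"wx":0,"wy":0,"wz":0,"fingers":20},{"tx":0,"ty":0,"tz":-3,"wx":0,"wy":0,"wz":0,"fingers":20},{"tx":0,"ty":0,"tz":-3,"wx":0,"wy":0,"wz":0,"fingers":20}]' | egrep '^force|ee_pos'
python3 -m jog '[{"tx":0,"ty":0,"tz":-1,"wx":0,"wy":0,"wz":0,"fingers":20},{"tx":0,"ty":0,"tz":-1.5,"wx":0,"wy":0,"wz":0,"fingers":20},{"tx":0,"ty":0,"tz":-1.5,"wx":0,"wy":0,"wz":0,"fingers":20}]' | egrep '^force|ee_pos'
```

```text
ee_pos: [0.4788, 0.0292, 0.2109]
force: [-0.2, -0.2, -1.8]
ee_pos: [0.4787, 0.0292, 0.2093]
force: [-0.3, 0.1, -0.8]
```

```bash
python3 -m jog '[{"tx":0,"ty":0,"tz":-1,"wx":0,"wy":0,"wz":0,"fingers":20},{"tx":0,"ty":0,"tz":-1,"wx":0,"wy":0,"wz":0,"fingers":20}]' | egrep '^force|ee_pos'
python3 -m jog '[{"tx":0,"ty":0,"tz":-0.7,"wx":0,"wy":0,"wz":0,"fingers":20},{"tx":0,"ty":0,"tz":-0.7,"wx":0,"wy":0,"wz":0,"fingers":20}]' | egrep '^force|ee_pos'
```

```text
ee_pos: [0.4791, 0.0294, 0.2088]
force: [-1.2, 1.1, 3.9]
ee_pos: [0.4793, 0.0297, 0.2087]
force: [-0.3, -0.1, 6.8]
```

On the floor at the expected height (0.209). I'll release and retreat upward.

```bash
python3 -m jog '[{"tx":0,"ty":0,"tz":1.2,"wx":0,"wy":0,"wz":0,"fingers":20},{"tx":0,"ty":0,"tz":1.2,"wx":0,"wy":0,"wz":0,"fingers":50},{"tx":0,"ty":0,"tz":1.2,"wx":0,"wy":0,"wz":0,"fingers":50},{"tx":0,"ty":0,"tz":1.2,"wx":0,"wy":0,"wz":0,"fingers":50},{"tx":0,"ty":0,"tz":1.2,"wx":0,"wy":0,"wz":0,"fingers":50},{"tx":0,"ty":0,"tz":15,"wx":0,"wy":0,"wz":0,"fingers":50},{"tx":0,"ty":0,"tz":45,"wx":0,"wy":0,"wz":0,"fingers":50},{"tx":0,"ty":0,"tz":90,"wx":0,"wy":0,"wz":0,"fingers":50}]' | egrep 'ee_|^force|gap'
python3 -m jog '[{"tx":-10,"ty":-20,"tz":30,"wx":0,"wy":0,"wz":0,"fingers":50},{"tx":-20,"ty":-60,"tz":50,"wx":0,"wy":0,"wz":0,"fingers":50},{"tx":-20,"ty":-110,"tz":50,"wx":0,"wy":0,"wz":0,"fingers":50},{"tx":-20,"ty":-110,"tz":50,"wx":0,"wy":0,"wz":0,"fingers":50},{"tx":-20,"ty":-110,"tz":50,"wx":0,"wy":0,"wz":0,"fingers":50}]' | egrep 'time|ee_pos'
python3 - <<'E'
from h import *
N=("blue_carrier_center","white_carrier_center","orange_carrier_center","dish_in","stain_bottle","coplin_jar","slide_box"); L={}
for c in("scene","top"):
    cams.read_camera(c)
    for n in N:
        l=cams.landmark_of(c,n)
        if l: L.setdefault(n,[]).append((c,l[0]["centre"],round(l[0]["conf"],2)))
for n in N:
    v=L.get(n,[]); print(n,[(c,np.round(u,0),q) for c,u,q in v], np.round(tri([ray(c,u) for c,u,q in v])[0],3) if len(v)==2 else "")
print("blue exp",proj("scene",[.479,.029,.078]),proj("top",[.479,.029,.078]),"old bottle/jar/box scene 259,311 472,386 283,189 top 311,187 180,288 464,286")
E
```

```text
ee_pos: [0.4774, 0.0289, 0.2966]
ee_rot: [0.001, 0.992, -0.125, -0.003]
force: [1.3, -0.2, -0.3]
finger_gap: 0.05
time_s: 39.55
ee_pos: [0.4583, -0.082, 0.3474]
blue_carrier_center [('scene', array([347., 251.]), 0.63), ('top', array([306., 272.]), 0.77)] [0.469 0.028 0.081]
white_carrier_center [('scene', array([363., 296.]), 0.77), ('top', array([224., 230.]), 0.54)] [0.565 0.221 0.159]
orange_carrier_center [('scene', array([347., 309.]), 0.88), ('top', array([224., 214.]), 0.81)] [0.602 0.225 0.151]
dish_in [('scene', array([344., 280.]), 0.67), ('top', array([309., 266.]), 0.49)] [ 0.479  0.025 -0.004]
stain_bottle [('scene', array([258., 313.]), 0.78), ('top', array([310., 186.]), 0.59)] [0.693 0.023 0.001]
coplin_jar [('scene', array([473., 383.]), 0.88), ('top', array([182., 287.]), 0.58)] [ 0.418  0.37  -0.007]
slide_box [('scene', array([285., 180.]), 0.86), ('top', array([464., 284.]), 0.73)] [ 0.43  -0.38   0.038]
blue exp [344.91885379 253.95946804] [305.8463419 266.3182707] old bottle/jar/box scene 259,311 472,386 283,189 top 311,187 180,288 464,286
```

Everything agrees with where it should be. Handing in.

```bash
python3 -c "
from station import workorder
print(workorder.close_job())"
```

```text
the job is handed in; nothing more can be done
None
```

The white and orange carriers hang on the spare hook and the blue one stands in the green dish, handed in at about 40 s with no verdict shown; measured wrist forces with a carrier in the grip stayed under 7 N, but I viewed 12 pictures (limit 10), and the last check put blue's centre about 10 mm off, which I took as camera noise.

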